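# Scrub the beakers, then post beakers and pots into the bin

### The job

Clear away the used beakers and closed specimen pots. First scrub every open beaker where it stands, cleanest first so that dirt is not carried back (white, then yellow, then red; one may be missing): push the brush upright down to the bottom, draw it up at least half the beaker's height and push it to the bottom again. Then hang the brush back in its stand and post every beaker and blue-lidded pot through the bin's spring flap, pushing the flap open with it and letting the flap swing fully shut behind it. Leave everything else on the bench where they are.

Things in the scene. Friction and masses are not known exactly. Their poses are not given: they have to be found in the camera images.
- brush: Beaker brush, standing upright at the start. Origin at the bristle tip, its z axis runs up to the handle. From the tip: stiff bristle head 25 mm dia from 0 to 64 mm, thin wire shaft to 84 mm, flat white collar 54 mm dia from 84 to 89 mm, round green handle 19 mm dia from 120 to 190 mm (top at 200 mm). 70 g. Hangs in its stand by the collar, tip 6 mm above the bench.
- stand: Fixed brush stand: white tube, inner dia 36 mm, outer 44 mm, rim 90 mm above the bench, on a grey disc of 90 mm dia. Origin at the centre of its underside. The brush head goes in from above and the collar rests on the rim.
- bin: Fixed grey wash-up bin, 200 mm high, 320 mm along its own x by 220 mm along y. Origin on its underside, centred in y, 120 mm from the wall nearest the flap's hinge, 200 mm from the opposite wall; x points from the hinge across the roof. Walls 8 mm. Inside, a slippery metal floor slopes down away from the mouth (80 mm above the bench under it), so that things dropped in slide away.
- bin_mouth (a point): Point over the bin's mouth in the plane of its roof, 200 mm above the bench: 68 mm from the hinge line along the bin's x, centred in y. The mouth is 108 mm along x (82 mm before to 26 mm beyond the bin's origin) by 160 mm along y, filled by the orange flap. A beaker pushed down with its axis here clears the mouth's far edge and the open flap.
- flap (a joint): Angle of the orange flap (rad): 0 shut, level with the roof; 1.45 open, hanging inside. Flap 102 mm long, hinged along the bin's y at the mouth edge of lowest bin x, opens only inwards (down). A damped spring shuts it within a second: 1 to 2 N at the free edge starts it, 3 N holds it open; a beaker laid on it does not. A part pushed in until its base is 80 mm below the roof drops free when let go.
- beaker_white: Straight-sided plastic beaker with a white upper third (rest pale grey), 46 mm outer dia, 62 mm tall, wall 3 mm, weighted grey base, flat inner floor 6 mm up, 60 g. Stands upright and open at the start; may be absent. Origin at the centre of its underside, z up out of its mouth.
- beaker_yellow: Straight-sided plastic beaker with a yellow upper third (rest pale grey), 46 mm outer dia, 62 mm tall, wall 3 mm, weighted grey base, flat inner floor 6 mm up, 60 g. Stands upright and open at the start; may be absent. Origin at the centre of its underside, z up out of its mouth.
- beaker_red: Straight-sided plastic beaker with a red upper third (rest pale grey), 46 mm outer dia, 62 mm tall, wall 3 mm, weighted grey base, flat inner floor 6 mm up, 60 g. Stands upright and open at the start; may be absent. Origin at the centre of its underside, z up out of its mouth.
- pot_a: Closed specimen pot, cream with a blue screw lid: body 42 mm dia, lid 45 mm dia from 47 to 62 mm up, 62 mm tall, weighted grey base, 70 g. Stands upright at the start; may be absent. Origin at the centre of its underside, z up.
- pot_b: Closed specimen pot, cream with a blue screw lid: body 42 mm dia, lid 45 mm dia from 47 to 62 mm up, 62 mm tall, weighted grey base, 70 g. Stands upright at the start; may be absent. Origin at the centre of its underside, z up.
- pot_c: Closed specimen pot, cream with a blue screw lid: body 42 mm dia, lid 45 mm dia from 47 to 62 mm up, 62 mm tall, weighted grey base, 70 g. Stands upright at the start; may be absent. Origin at the centre of its underside, z up.
- reagent: Bystander to be left alone: amber bottle 64 mm dia, 150 mm tall; origin at the centre of its underside.
- tube_rack: Bystander to be left alone: black tube rack 90 x 160 x 51 mm; origin at the centre of its underside.
- tip_box: Bystander to be left alone: blue tip box with clear lid 85 x 120 x 70 mm; origin at the centre of its underside.
- media_jar: Bystander to be left alone: jar 60 mm dia, 85 mm tall, red cap; origin at the centre of its underside.
- petri: Bystander to be left alone: white dish 90 mm dia, 15 mm high; origin at the centre of its underside.
- timer: Bystander to be left alone: white timer 60 x 60 x 20 mm; origin at the centre of its underside.

How it is judged:
By the outcome, as a careful person would: the job done as asked, in the order asked, and still so for the second after the job is handed in, with the robot touching nothing.
Of beaker_white, beaker_yellow, beaker_red only 2 to 3 are there at a start; the rules pass over those that are not, and their reading is None.
Of pot_a, pot_b, pot_c only 2 to 3 are there at a start; the rules pass over those that are not, and their reading is None.
At some moment in a run one of beaker_white, beaker_yellow, beaker_red, pot_a, pot_b, pot_c may be knocked a few centimetres aside while the robot is not near it.
It also fails if it takes over 210 s, if anything falls off the work surface, if the arm or the gripper's body presses on something with over 40 N, if the wrist force passes 120 N, or if a joint passes its speed limit or range.

### The arm

A 7-joint arm with a two-finger parallel gripper is mounted at the origin on the work surface. World frame = base frame: x ahead of the robot, y to its left, z up, the work surface at z = 0. Lengths are in m, angles in rad, forces in N, time in s.
With the tool pointing down it reaches from about 0.35 to 0.775 m from the base axis. Payload 3.1 kg.
Tool frame: the origin (TCP) lies between the finger pads; the fingertips stand r.tips_ahead ahead of it and the grasp point (between the pads) lies 11 mm behind it (r.tips_ahead is the distance from the TCP to the fingertips, in m); z points along the fingers, y is the line along which they close (so a half turn about z gives the same grasp; the last joint's range is limited). The gripper opens to 85 mm and grips with 20 to 120 N. Pads are 22 mm wide; open, the fingers measure 114 mm over their backs; the gripper's body (76 mm by 85 mm) begins 54 mm behind the grasp point. The pads swing forward as they close: fully open they stand 13 mm farther back than shut.
Start: joints at [1.203, 0.311, 0.014, 1.512, -0.004, 1.319, -0.027], TCP at [0.176, -0.521, 0.239] pointing down, gripper open.
Joint ranges: [-2.7, 2.7], [-0.3, 1.91], [-1.27, 1.3], [0.12, 2.57], [-1.44, 4.58], [0.2, 2.03], [-3.05, 3.05]. Speed limits (rad/s): [2.79, 2.79, 3.14, 3.14, 3.14, 3.14, 3.14].

### API

Orientations are given as a 3x3 rotation matrix whose columns are the frame's x, y, z axes.
In Python, from bench import monitor, imaging, r gives the robot as it stands.
- The arm moves only by the shell command python3 -m jog 'ROWS'. ROWS is JSON, one flat list of numbers, 7 for each row, row after row: the turn, a rotation vector about the tool's x, y, z in units of 5 degrees (1.0 is 5 degrees), then the shift along the tool's x, y, z in units of 40 mm (1.0 is 40 mm), then the finger opening in mm, from 0 to 85.4. In form: [rx, ry, rz, dx, dy, dz, jaw, rx, ry, rz, dx, dy, dz, jaw, ...]. A call has 1 to 5 rows; each row is the pose to reach, as a shift and turn from the pose commanded when the call began, along the tool's axes at that moment; what a row does not reach only later rows make up. A row lasts 1/10 s, in which the tool goes at most 50 mm and 8.59 degrees, less where a joint would pass 70% of its speed; a pose out of reach is approached as far as the arm can. A call with a gripper value outside its range is refused whole. The fingers move at their own pace and stop on an object; the grip force is fixed at half the most. Time passes only in rows, so rows that repeat a pose let the fingers close. It gives the time, the measured TCP pose, the force, the opening and the grip force at its end, in the units of the state.
- monitor.get_obs(): the state, without advancing time (a new reading comes with each control period).
- imaging.read_camera(name): name is "side" or "top" or "wrist"; returns a dict with "img" (480x640x3 uint8, red, green, blue), "vertical_fov" (degrees; the focal length in pixels is half the picture's height over the tangent of half this angle, whatever the lens; pixels are square), "cx", "cy" (the principal point, pixels), "cam_to_world" (4x4, takes a point from camera to world coordinates); the wrist camera has in their place "tool_from_camera" (4x4, takes a point from camera to tool coordinates, whose origin is the TCP and whose axes are the flange's). Camera axes: x right, y up, looking along -z (the intrinsics and any distortion apply to the point x, -y, -z); pixel columns grow to the right and rows downward; lengths in m; the calibration is good to about 2 mm. A picture is of the moment at which its call begins: read the wrist's pose just before it. There is no depth.
- r.finish_job(): hands the job in; it is judged then, once.
The state is a dict: "clock": time; "qpos": joint angles; "joint_vel": joint speeds; "effort": joint torques, N m; "eef_pos": TCP position; "ee_rot": TCP orientation; "wrist_force": force on the tool from outside, world axes, zero at the start; "ft_torque": the same for the moment, N m; "opening": finger opening in m; "finger_force": force on a finger pad.
Only numpy, scipy, OpenCV 4.12 (cv2) and the standard library are available. Lean on these libraries where they do the work, as an engineer would, in place of code of your own. Each camera call takes 0.05 s, during which the arm holds its last target. There are 200 camera calls.

## Working session

There is one attempt and no reset: what is moved stays moved. The work goes in short steps, Python scripts to look and compute and a shell command to move; the robot and the scene stay as the last step left them, time stands still between calls to the robot, and variables do not carry over. Pictures are saved under pics/ and viewed, at most 14 in all, crops included, and the job is handed in when it is done.

```bash
ls; mkdir -p pics
python3 - <<'E'
from bench import monitor, imaging, r
import cv2,numpy as np
o=monitor.get_obs(); print({k:np.round(v,3).tolist() for k,v in o.items()}, r.tips_ahead)
for n in ("top","side"):
    d=imaging.read_camera(n); cv2.imwrite(f"pics/{n}0.png",d["img"][:,:,::-1])
    print(n,{k:(np.round(v,4).tolist()) for k,v in d.items() if k!="img"})
E
```

```text
pics
{'clock': 0.0, 'qpos': [1.203, 0.312, 0.014, 1.513, -0.004, 1.319, -0.027], 'joint_vel': [-0.0, -0.001, 0.001, 0.001, -0.002, -0.002, -0.001], 'effort': [-0.0, -37.991, 0.146, -23.059, 0.012, 0.013, -0.0], 'eef_pos': [0.176, -0.52, 0.238], 'ee_rot': [[0.947, 0.32, -0.001], [0.32, -0.947, 0.002], [-0.0, -0.002, -1.0]], 'wrist_force': [0.782, 0.027, -0.715], 'ft_torque': [-0.024, -0.029, -0.035], 'finger_force': 0.0, 'opening': 0.086} 0.008
top {'vertical_fov': 52.0766, 'cx': 312.7321, 'cy': 239.6749, 'cam_to_world': [[-0.0, 0.9714, -0.2375, 0.3593], [-1.0, -0.0015, -0.0058, -0.0044], [-0.006, 0.2375, 0.9714, 1.1127], [0.0, 0.0, 0.0, 1.0]]}
side {'vertical_fov': 48.9689, 'cx': 316.0541, 'cy': 238.0615, 'cam_to_world': [[0.9992, 0.0062, -0.0393, 0.5265], [-0.0372, 0.4969, -0.867, -1.073], [0.0141, 0.8678, 0.4968, 0.7685], [0.0, 0.0, 0.0, 1.0]]}
```

View pics/top0.png

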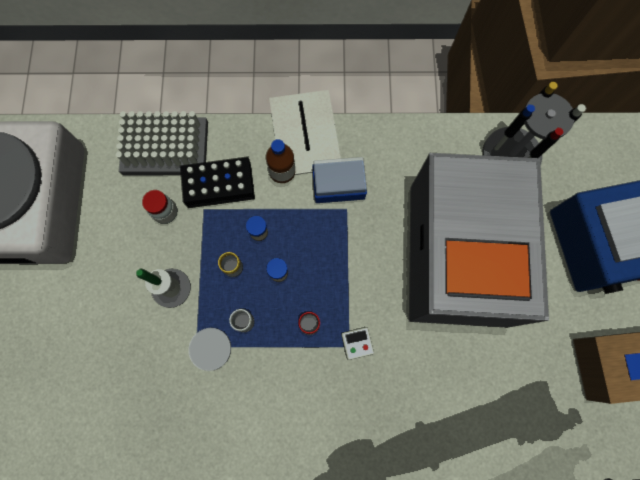

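View pics/side0.png

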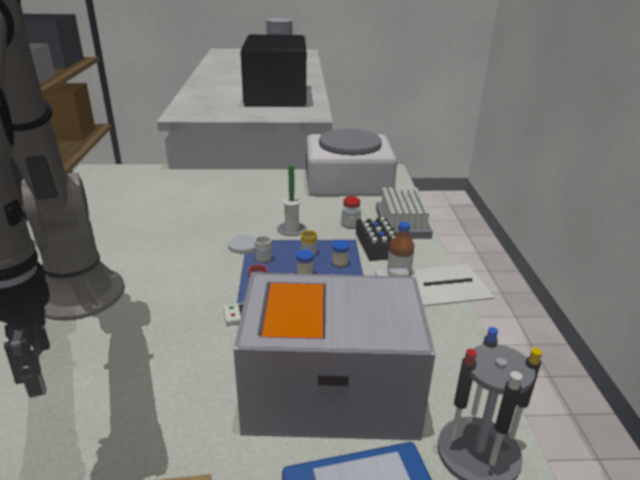

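Top picture: beakers white (241,320), yellow (229,263), red (309,323); pots (256,227), (277,270); brush handle (148,277) in its stand (168,288); orange flap around (488,268), hinge on the lower edge. The side view confirms this, and the brush stands in its stand.

```bash
cat > h.py <<'E'
from bench import monitor, imaging, r
import cv2,numpy as np
def cam(n):
    o=monitor.get_obs(); d=imaging.read_camera(n)
    if n=="wrist":
        T=np.eye(4); T[:3,:3]=o["ee_rot"]; T[:3,3]=o["eef_pos"]; d["cam_to_world"]=T@np.array(d["tool_from_camera"])
    return d
def ray(d,u,v):
    f=240/np.tan(np.radians(d["vertical_fov"]/2)); M=np.array(d["cam_to_world"])
    w=M[:3,:3]@np.array([(u-d["cx"])/f,-(v-d["cy"])/f,-1]); return M[:3,3],w
def onz(d,u,v,z):
    c,w=ray(d,u,v); return c+w*(z-c[2])/w[2]
def blobs(mask,amin=40):
    m=mask.astype(np.uint8)
    cs,_=cv2.findContours(m,cv2.RETR_EXTERNAL,cv2.CHAIN_APPROX_NONE)
    return [c for c in cs if cv2.contourArea(c)>=amin]
def hsv(d): return [x.astype(int) for x in cv2.split(cv2.cvtColor(d["img"],cv2.COLOR_RGB2HSV))]
def circ(d,c,z):
    "fit circle to contour points cast on plane z: x,y,radius"
    P=np.array([onz(d,u,v,z)[:2] for u,v in c[:,0,:].astype(float)],np.float32)
    (x,y),rad=cv2.minEnclosingCircle(P*1000); return np.round([x,y,rad],1)
def table(d,roi=(180,190,355,370)):
    "beakers / pots in the top picture -> mm"
    H,S,V=hsv(d); R=np.zeros(H.shape,bool); R[roi[1]:roi[3],roi[0]:roi[2]]=1
    out=[]
    for n,m in dict(red=((H<9)|(H>170))&(S>110)&(V>60),yellow=(H>17)&(H<32)&(S>110)&(V>60),white=(S<60)&(V>110),blue=(H>100)&(H<118)&(S>140)&(V>115)).items():
        for c in blobs(m&R): out.append((n,circ(d,c,.062).tolist(),np.round(c[:,0].mean(0)).tolist()))
    return out
E
python3 - <<'E'
from h import *
d=cam("top")
for t in table(d): print(t)
H,S,V=hsv(d)
for c in blobs((H>5)&(H<18)&(S>200)&(V>150),1500):
    b=cv2.boxPoints(cv2.minAreaRect(c)); print("flap",[np.round(onz(d,u,v,.2)[:2]*1000).tolist() for u,v in b])
g=(H>45)&(H<95)&(S>100)
gs=blobs(g,15)
for c in gs: print("green",c[:,0].min(0),c[:,0].max(0))
# stand tube/collar white near there
print("handle top",onz(d,142,272,.206),"collar",onz(d,158,284,.095),"base",onz(d,169,288,.006))
cv2.imwrite("pics/crop.png",cv2.resize(np.hstack([d["img"][240:360,110:270],d["img"][200:320,410:570]])[:,:,::-1],None,fx=2.4,fy=2.4,interpolation=2))
E
```

```text
('red', [436.1, 10.6, 23.2], [309.0, 322.0])
('yellow', [565.2, 185.2, 24.4], [229.0, 262.0])
('white', [536.5, 109.3, 274.7], [267.0, 281.0])
('blue', [554.0, 80.8, 22.0], [276.0, 268.0])
('blue', [650.3, 129.3, 21.8], [255.0, 225.0])
flap [[483.0, -247.0], [578.0, -257.0], [570.0, -413.0], [476.0, -399.0]]
green [137 269] [160 283]
handle top [0.51910155 0.3210168  0.206     ] collar [0.51321087 0.32522786 0.095     ] base [0.51750852 0.32836303 0.006     ]
```

View pics/crop.png

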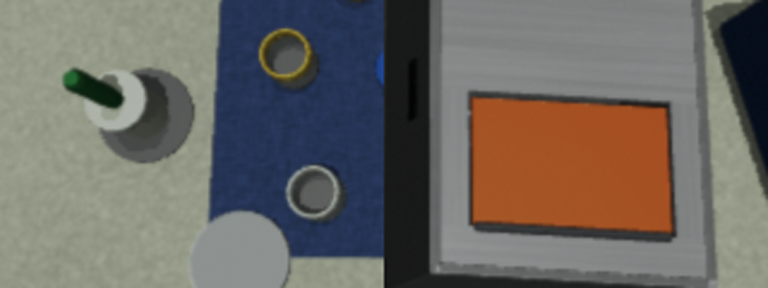

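```bash
python3 -m jog '[0,0,3.73,0,0,-2,85, 0,0,3.73,0,0,-2,85, 0,0,3.73,0,0,-2,85]'
python3 -m jog '[0,0,0,2,-3,0,85,0,0,0,4,-4,0,85,0,0,0,4,-5,0,85,0,0,0,4,-6,0,85,0,0,0,4,-6,0,85]'
python3 -m jog '[0,0,0,0,-6.2,0,85,0,0,0,0,-6.2,0,85,0,0,0,0,-6.2,0,85,0,0,0,0,-6.2,0,85,0,0,0,0,-6.2,0,85]'
python3 -m jog '[0,0,0,0,-6,0,85,0,0,0,0,-6,0,85,0,0,0,0,-6,0,85,0,0,0,0,-6,0,85,0,0,0,0,-6,0,85]'
python3 - <<'E'
from h import *
o=monitor.get_obs(); print(o["eef_pos"],o["ee_rot"],o["qpos"])
d=cam("top")
print(table(d))
for u,v in [(446.3,239.6),(528.8,243.3),(446.7,293.3),(530.8,297.5)]: print(onz(d,u,v,.2))
print("collar",onz(d,158,281.3,.095),"white",onz(d,240.8,320,.062))
d=cam("wrist"); cv2.imwrite("pics/w1.png",d["img"][:,:,::-1]); print(d["cam_to_world"],d["vertical_fov"])
E
```

```text
clock: 0.45
eef_pos: [0.1768, -0.5233, 0.3242]
ee_rot: [[1.0, -0.002, 0.003], [-0.002, -1.0, -0.009], [0.003, 0.009, -1.0]]
wrist_force: [0.8, -0.0, -0.4]
opening: 0.0852
finger_force: 0.0
clock: 0.95
eef_pos: [0.3178, -0.3152, 0.3183]
ee_rot: [[1.0, 0.001, -0.001], [0.001, -1.0, 0.001], [-0.001, -0.001, -1.0]]
wrist_force: [1.1, -0.6, 0.3]
opening: 0.0852
finger_force: 0.0
clock: 1.45
eef_pos: [0.3162, -0.0671, 0.3185]
ee_rot: [[1.0, 0.001, -0.001], [0.001, -1.0, -0.0], [-0.001, 0.0, -1.0]]
wrist_force: [1.2, -0.8, 0.8]
opening: 0.0848
finger_force: 0.0
clock: 1.95
eef_pos: [0.3157, 0.1734, 0.3188]
ee_rot: [[1.0, 0.003, 0.0], [0.003, -1.0, -0.0], [0.0, 0.0, -1.0]]
wrist_force: [1.0, -0.3, 0.8]
opening: 0.0855
finger_force: 0.0
[0.31570552 0.17339503 0.31879026] [[ 9.99994059e-01  3.43580849e-03  2.77858380e-04]
 [ 3.43591602e-03 -9.99994022e-01 -3.87437144e-04]
 [ 2.76525559e-04  3.88389540e-04 -9.99999886e-01]] [ 0.46675668 -0.15061485 -0.87086349  1.76975612 -0.11514535  1.46985008
 -1.95420954]
[('red', [436.0, 10.9, 23.2], [309.0, 322.0]), ('yellow', [565.2, 185.2, 24.4], [229.0, 262.0]), ('white', [442.3, 156.8, 23.2], [240.0, 319.0]), ('white', [536.5, 109.3, 274.7], [272.0, 280.0]), ('blue', [554.2, 80.9, 22.1], [276.0, 268.0]), ('blue', [650.0, 128.9, 22.0], [255.0, 225.0])]
[ 0.58220937 -0.25399242  0.2       ]
[ 0.57471903 -0.41035671  0.2       ]
[ 0.47939009 -0.2481004   0.2       ]
[ 0.47145092 -0.40328953  0.2       ]
collar [0.51890472 0.32565439 0.095     ] white [0.44118744 0.15435353 0.062     ]
[[ 0.0150835   0.96400711  0.26544826  0.38194217]
 [-0.99985964  0.01647818 -0.00302772  0.18025851]
 [-0.00729285 -0.26536533  0.96412035  0.45446742]
 [ 0.          0.          0.          1.        ]] 66.99670016586423
```

View pics/w1.png

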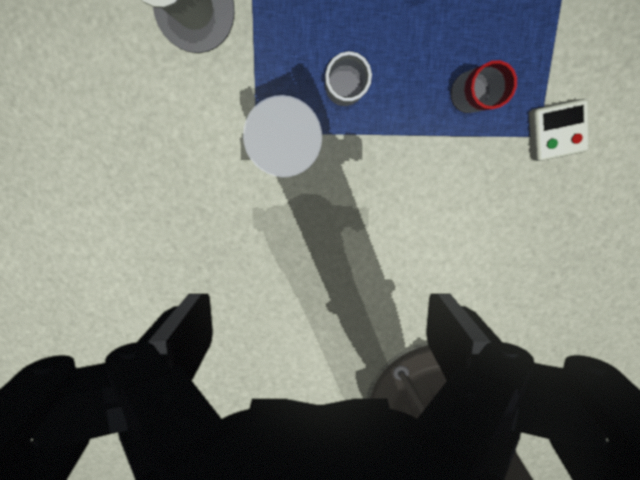

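Wrist view: petri (283,136), white beaker rim (348,76), red (493,85), timer (560,130), brush stand at (195,20). The calibration agrees with the top view. Going above the brush.

```bash
python3 -m jog '[0,0,0,5.1,-3.8,0,85,0,0,0,5.1,-3.8,0,85,0,0,0,5.1,-3.8,0,85,0,0,0,5.1,-3.8,0,85,0,0,0,5.1,-3.8,0,85]'
python3 -m jog '[0,0,0,0,0,0,85,0,0,0,0,0,0,85,0,0,0,0,0,0,85]'
python3 - <<'E'
from h import *
o=monitor.get_obs(); print(o["eef_pos"],o["qpos"])
d=cam("wrist"); cv2.imwrite("pics/w2.png",d["img"][:,:,::-1])
H,S,V=hsv(d)
for c in blobs((H>45)&(H<95)&(S>100),60): print(c[:,0].min(0),c[:,0].max(0),circ(d,c,.206))
for c in blobs((S<40)&(V>150),300): print("white",c[:,0].min(0),c[:,0].max(0),circ(d,c,.095))
E
```

```text
clock: 2.55
eef_pos: [0.5197, 0.3197, 0.3168]
ee_rot: [[1.0, -0.001, -0.002], [-0.001, -1.0, -0.003], [-0.002, 0.003, -1.0]]
wrist_force: [1.2, -0.0, 2.1]
opening: 0.0847
finger_force: 0.0
clock: 2.85
eef_pos: [0.5167, 0.3192, 0.3193]
ee_rot: [[1.0, 0.001, -0.0], [0.001, -1.0, -0.001], [-0.0, 0.001, -1.0]]
wrist_force: [0.1, -0.3, -0.4]
opening: 0.0852
finger_force: 0.0
[0.5166645  0.31919198 0.31932087] [-0.03898113  0.56811859 -0.97389818  1.15020871  0.46305789  1.64014761
 -2.4671252 ]
white [ 68 433] [134 479] [196.7 593.4  50.9]
white [550 268] [639 388] [369.8  -4.5  82.7]
white [621 183] [639 263] [4.987e+02 2.000e-01 4.190e+01]
white [0 0] [639 417] [497.4 363.8 378.8]
white [0 0] [ 48 149] [635.8 603.   66.9]
```

View pics/w2.png

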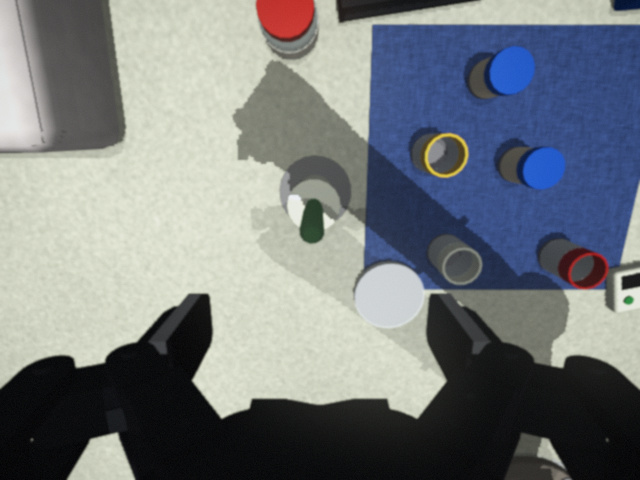

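Handle top at (312,234), with the collar below it at about (313,208); fingers straddle column 319. White beaker (461,264), yellow (445,156), red (585,270), pots (512,70), (542,167).

Run:
```python
from h import *
d=cam("wrist"); print(onz(d,312,233,.206),onz(d,313,206,.206-.07))
d=cam("top"); print(onz(d,141,272.5,.204))
```

```text
[0.51828116 0.32359985 0.206     ] [0.52475354 0.32401924 0.136     ]
[0.51850487 0.32353772 0.204     ]
```

```bash
python3 -m jog '[0,0,0,0.05,-0.12,1.2,85,0,0,0,0.05,-0.12,2.4,85,0,0,0,0.05,-0.12,3.4,85,0,0,0,0.05,-0.12,4.15,85,0,0,0,0.05,-0.12,4.15,85]'
python3 -m jog '[0,0,0,0,0,0,40,0,0,0,0,0,0,15,0,0,0,0,0,0,10,0,0,0,0,0,0,8,0,0,0,0,0,0,8]'
python3 -m jog '[0,0,0,0,0,0,8,0,0,0,0,0,0,8,0,0,0,0,0,0,8,0,0,0,0,0,0,8,0,0,0,0,0,0,8]'
```

```text
clock: 3.5
eef_pos: [0.5175, 0.3206, 0.1496]
ee_rot: [[1.0, -0.0, -0.005], [-0.0, -1.0, -0.007], [-0.005, 0.007, -1.0]]
wrist_force: [0.9, -0.1, 0.7]
opening: 0.0853
finger_force: 0.0
clock: 4.0
eef_pos: [0.5199, 0.325, 0.1547]
ee_rot: [[1.0, 0.0, 0.002], [0.0, -1.0, 0.0], [0.002, -0.0, -1.0]]
wrist_force: [-0.3, -1.0, 4.7]
opening: 0.0175
finger_force: 58.4
clock: 4.5
eef_pos: [0.52, 0.325, 0.1547]
ee_rot: [[1.0, 0.0, 0.002], [0.0, -1.0, 0.0], [0.002, -0.0, -1.0]]
wrist_force: [-0.4, -1.7, 5.6]
opening: 0.0176
finger_force: 58.4
```

```bash
python3 -m jog '[0,0,0,0,0,-0.5,8,0,0,0,0,0,-1.2,8,0,0,0,0,0,-2,8,0,0,0,0,0,-2.8,8,0,0,0,0,0,-2.8,8]'
python3 -m jog '[0,0,0,0,0,0,8,0,0,0,0,0,0,8]'
python3 - <<'E'
from h import *
o=monitor.get_obs(); print(o["eef_pos"],o["qpos"],o["wrist_force"])
d=cam("wrist"); cv2.imwrite("pics/w3.png",d["img"][:,:,::-1])
H,S,V=hsv(d)
for n,m in dict(red=((H<9)|(H>170))&(S>110)&(V>60),yellow=(H>17)&(H<32)&(S>110)&(V>60)).items():
    for c in blobs(m,150): print(n,circ(d,c,.062),c[:,0].min(0),c[:,0].max(0))
t=cam("top"); print(table(t))
E
```

```text
clock: 5.0
eef_pos: [0.5205, 0.3273, 0.2703]
ee_rot: [[1.0, 0.0, 0.007], [0.0, -1.0, 0.006], [0.007, -0.006, -1.0]]
wrist_force: [0.9, 0.1, -0.3]
opening: 0.0179
finger_force: 58.5
clock: 5.2
eef_pos: [0.519, 0.3241, 0.2635]
ee_rot: [[1.0, 0.001, -0.002], [0.001, -1.0, -0.002], [-0.002, 0.002, -1.0]]
wrist_force: [0.0, 0.1, -1.1]
opening: 0.0179
finger_force: 58.5
[0.51897986 0.32408558 0.26352773] [-0.02911445  0.5978594  -0.96278511  1.25259721  0.48036356  1.5269707
 -2.49474449] [ 0.04979271  0.08916343 -1.06361191]
red [437.3  18.8  29.9] [596 266] [639 312]
red [692.7 351.1  24.9] [255   0] [316  25]
yellow [565.6 187.4  25.4] [441 135] [496 185]
[('red', [436.0, 10.7, 23.2], [309.0, 322.0]), ('yellow', [565.2, 185.2, 24.4], [229.0, 262.0]), ('white', [432.8, 10.9, 14.3], [308.0, 324.0]), ('white', [536.5, 109.3, 274.7], [293.0, 251.0]), ('blue', [553.6, 80.7, 22.9], [276.0, 268.0]), ('blue', [650.0, 128.9, 22.8], [255.0, 225.0])]
```

View pics/w3.png

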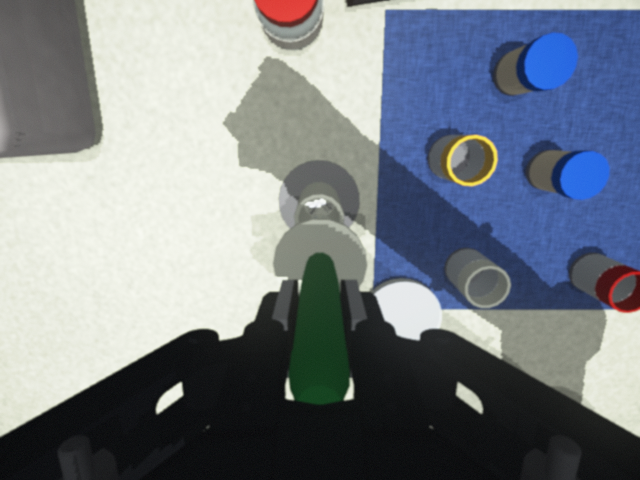

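Brush held upright: collar (320,255), bristles hanging clear of the stand. White rim centre at (483,285).

```bash
python3 -m jog '[0,0,0,-0.8,1.2,0,8,0,0,0,-1.8,2.3,0,8,0,0,0,-1.9,3.4,0,8,0,0,0,-1.9,3.6,0,8,0,0,0,-1.9,3.6,0,8]'
python3 -m jog '[0,0,0,0,0,0,8,0,0,0,0,0,0,8]'
python3 - <<'E'
from h import *
d=cam("wrist")
T=np.eye(4);T[:3,:3]=np.diag([1,-1,-1]);T[:3,3]=[.519,.3241,.2635];e=dict(d);e["cam_to_world"]=T@np.array(d["tool_from_camera"])
print(onz(e,483,285,.062)); print(monitor.get_obs()["eef_pos"])
s=cam("side")
cv2.imwrite("pics/pair.png",np.hstack([cv2.resize(d["img"],(400,300)),cv2.resize(s["img"][160:310,200:400],(400,300),interpolation=2)])[:,:,::-1])
cv2.imwrite("pics/w4.png",d["img"][:,:,::-1])
E
```

```text
clock: 5.8
eef_pos: [0.4435, 0.1761, 0.264]
ee_rot: [[1.0, -0.007, -0.001], [-0.007, -1.0, -0.004], [-0.001, 0.004, -1.0]]
wrist_force: [0.3, 0.1, -0.5]
opening: 0.0174
finger_force: 58.9
clock: 6.0
eef_pos: [0.4432, 0.1825, 0.2652]
ee_rot: [[1.0, 0.003, -0.0], [0.003, -1.0, 0.002], [-0.0, -0.002, -1.0]]
wrist_force: [-1.5, -0.1, 0.0]
opening: 0.0174
finger_force: 58.9
[0.44374991 0.16011233 0.062     ]
[0.44312697 0.18269678 0.26525766]
```

View pics/pair.png

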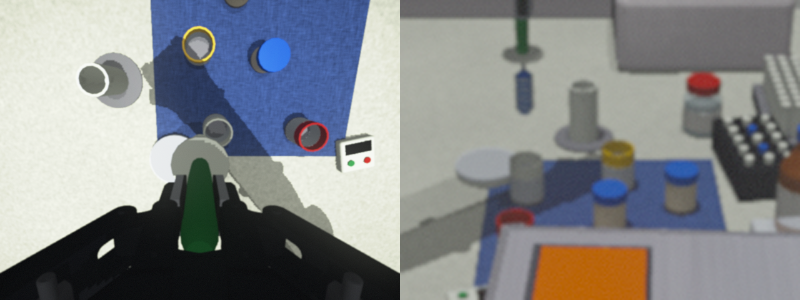

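White rim at about (348,209) in the full wrist frame, empty stand rim at (149,128), yellow (318,72), red (500,218). The side view shows the brush vertical.

Run:
```python
from h import *
d=cam("wrist"); print("white",onz(d,348,209,.062),"stand",onz(d,149,128,.09))
H,S,V=hsv(d)
for n,m in dict(red=((H<9)|(H>170))&(S>110)&(V>60),yellow=(H>17)&(H<32)&(S>110)&(V>60)).items():
    for c in blobs(m,150): print(n,circ(d,c,.062),c[:,0].mean(0))
s=cam("side"); 
# white-beaker rim in side view: crop (526,157) -> full
print("side white",onz(s,200+126/2,160+158/2,.062))
```

```text
white [0.44461606 0.15542992 0.062     ] stand [0.51688286 0.32274753 0.09      ]
red [436.9  12.3  26.3] [498.38732394 217.33098592]
yellow [564.5 184.6  23.2] [317.66878981  70.86624204]
side white [0.43982226 0.15662177 0.062     ]
```

```bash
python3 -m jog '[0,0,0,0,0.64,0,8,0,0,0,0,0.64,0,8,0,0,0,0,0.64,0,8]'
python3 -m jog '[0,0,0,0,0,0.6,8,0,0,0,0,0,1.1,8,0,0,0,0,0,1.5,8,0,0,0,0,0,1.9,8,0,0,0,0,0,2.2,8]'
python3 -m jog '[0,0,0,0,0,0,8,0,0,0,0,0,0,8]'
```

```text
clock: 6.5
eef_pos: [0.4436, 0.1554, 0.2652]
ee_rot: [[1.0, -0.0, -0.0], [-0.0, -1.0, 0.001], [-0.0, -0.001, -1.0]]
wrist_force: [0.0, -0.3, -0.8]
opening: 0.0179
finger_force: 59.0
clock: 7.0
eef_pos: [0.4429, 0.1564, 0.1764]
ee_rot: [[1.0, 0.002, -0.001], [0.002, -1.0, 0.001], [-0.001, -0.001, -1.0]]
wrist_force: [-0.6, -0.1, -0.7]
opening: 0.0178
finger_force: 59.0
clock: 7.2
eef_pos: [0.4435, 0.156, 0.1776]
ee_rot: [[1.0, 0.001, 0.0], [0.001, -1.0, 0.001], [0.0, -0.001, -1.0]]
wrist_force: [-0.4, 0.2, 0.1]
opening: 0.0175
finger_force: 59.0
```

```bash
python3 -m jog '[0,0,0,0,0,0.3,8,0,0,0,0,0,0.5,8,0,0,0,0,0,0.6,8,0,0,0,0,0,0.62,8,0,0,0,0,0,0.62,8]'
```

```text
clock: 7.7
eef_pos: [0.4441, 0.1554, 0.154]
ee_rot: [[1.0, 0.0, 0.001], [0.0, -1.0, -0.001], [0.001, 0.001, -1.0]]
wrist_force: [-1.5, -2.1, 10.0]
opening: 0.018
finger_force: 60.3
```

```bash
python3 -m jog '[0,0,0,0,0,-0.5,8,0,0,0,0,0,-1.0,8,0,0,0,0,0,-1.05,8,0,0,0,0,0,-1.05,8,0,0,0,0,0,-1.05,8]'
python3 -m jog '[0,0,0,0,0,0.4,8,0,0,0,0,0,0.7,8,0,0,0,0,0,0.9,8,0,0,0,0,0,1.05,8,0,0,0,0,0,1.07,8]'
python3 -m jog '[0,0,0,0,0,0.02,8,0,0,0,0,0,0,8]'
python3 -m jog '[0,0,0,0,0,-0.7,8,0,0,0,0,0,-1.4,8,0,0,0,0,0,-2.1,8,0,0,0,0,0,-2.8,8,0,0,0,0,0,-2.8,8]'
python3 - <<'E'
from h import *
print(monitor.get_obs()["eef_pos"],monitor.get_obs()["qpos"])
t=cam("top"); print(table(t))
s=cam("side"); cv2.imwrite("pics/s5.png",cv2.resize(s["img"][150:300,220:400],(720,600),interpolation=2)[:,:,::-1])
E
```

```text
clock: 8.2
eef_pos: [0.4428, 0.1546, 0.1934]
ee_rot: [[1.0, 0.0, -0.002], [0.0, -1.0, -0.001], [-0.002, 0.001, -1.0]]
wrist_force: [-0.6, 0.6, -1.1]
opening: 0.0177
finger_force: 59.0
clock: 8.7
eef_pos: [0.4442, 0.1555, 0.1538]
ee_rot: [[1.0, 0.001, 0.001], [0.001, -1.0, -0.001], [0.001, 0.001, -1.0]]
wrist_force: [-3.3, -3.1, 19.3]
opening: 0.0176
finger_force: 61.5
clock: 8.9
eef_pos: [0.4439, 0.1554, 0.1539]
ee_rot: [[1.0, 0.0, 0.001], [0.0, -1.0, -0.002], [0.001, 0.002, -1.0]]
wrist_force: [-2.3, -2.1, 12.1]
opening: 0.0177
finger_force: 60.7
clock: 9.4
eef_pos: [0.4456, 0.1568, 0.267]
ee_rot: [[1.0, 0.0, 0.007], [0.0, -1.0, 0.002], [0.007, -0.002, -1.0]]
wrist_force: [0.3, 0.6, -0.6]
opening: 0.0175
finger_force: 59.1
[0.44558882 0.15682366 0.26703947] [ 0.52285391  0.28236769 -1.10385575  1.63943663  0.25839555  1.37136896
 -2.18540356]
[('red', [436.1, 10.6, 23.2], [309.0, 322.0]), ('yellow', [565.8, 185.4, 23.8], [229.0, 262.0]), ('white', [433.8, 10.8, 12.7], [309.0, 324.0]), ('white', [520.3, 253.3, 24.4], [196.0, 283.0]), ('white', [536.5, 109.3, 274.7], [297.0, 259.0]), ('blue', [554.0, 81.2, 22.5], [276.0, 268.0]), ('blue', [650.7, 129.6, 22.5], [255.0, 225.0])]
```

View pics/s5.png

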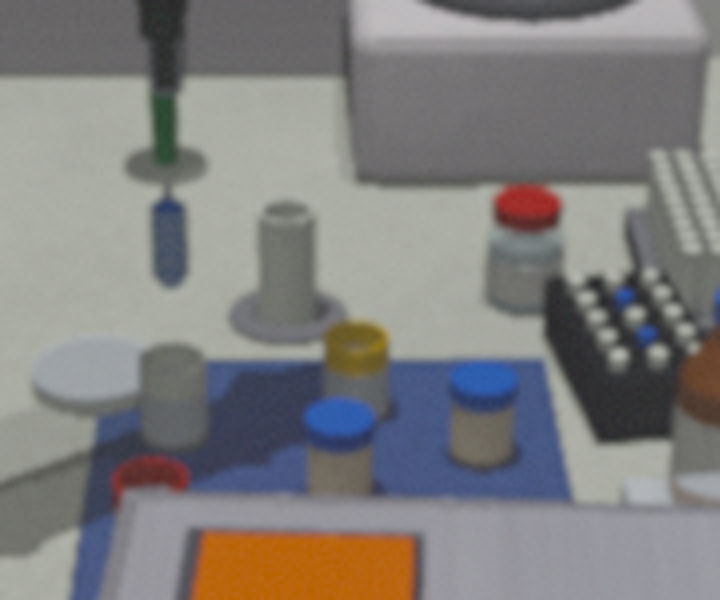

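White beaker stands undisturbed and the brush hangs straight above it, tip at (170,280) in the crop. Next, yellow.

```bash
python3 -m jog '[0,0,0,1,-0.3,0,8,0,0,0,2,-0.5,0,8,0,0,0,3.03,-0.72,0,8,0,0,0,3.03,-0.72,0,8,0,0,0,3.03,-0.72,0,8]'
python3 -m jog '[0,0,0,0,0,0,8,0,0,0,0,0,0,8]'
python3 - <<'E'
from h import *
o=monitor.get_obs();print(o["eef_pos"],o["qpos"])
d=cam("wrist")
H,S,V=hsv(d)
for c in blobs((H>17)&(H<32)&(S>110)&(V>60),60): print(circ(d,c,.062),c[:,0].min(0),c[:,0].max(0))
print(table(cam("top"))[:3])
E
```

```text
clock: 10.0
eef_pos: [0.564, 0.1841, 0.2606]
ee_rot: [[1.0, 0.001, -0.006], [0.001, -1.0, -0.0], [-0.006, 0.0, -1.0]]
wrist_force: [-1.6, -0.2, -0.9]
opening: 0.0175
finger_force: 59.1
clock: 10.2
eef_pos: [0.5635, 0.184, 0.2638]
ee_rot: [[1.0, 0.002, -0.0], [0.002, -1.0, -0.001], [-0.0, 0.001, -1.0]]
wrist_force: [-0.3, -0.1, -0.5]
opening: 0.0176
finger_force: 59.2
[0.56348659 0.18402573 0.2638409 ] [ 0.25681209  0.56145854 -0.98857642  1.3146087   0.46283862  1.50273062
 -2.25644776]
[566.9 184.2  22.9] [295 183] [342 221]
[('white', [435.4, 110.7, 60.2], [262.0, 323.0]), ('white', [413.4, 210.6, 98.4], [202.0, 342.0]), ('white', [534.9, 52.6, 222.7], [321.0, 248.0])]
```

```bash
python3 -m jog '[0,0,0,0.04,-0.02,0.5,8,0,0,0,0.04,-0.02,1.1,8,0,0,0,0.04,-0.02,1.5,8,0,0,0,0.04,-0.02,1.9,8,0,0,0,0.04,-0.02,2.2,8]'
python3 -m jog '[0,0,0,0,0,0,8,0,0,0,0,0,0,8]'
```

```text
clock: 10.8
eef_pos: [0.5657, 0.1841, 0.1751]
ee_rot: [[1.0, 0.0, -0.0], [0.0, -1.0, -0.001], [-0.0, 0.001, -1.0]]
wrist_force: [-0.8, -0.8, -0.4]
opening: 0.0179
finger_force: 59.1
clock: 11.0
eef_pos: [0.5664, 0.1848, 0.1763]
ee_rot: [[1.0, 0.0, 0.001], [0.0, -1.0, 0.0], [0.001, -0.0, -1.0]]
wrist_force: [0.0, 0.2, -1.1]
opening: 0.0177
finger_force: 59.1
```

```bash
python3 -m jog '[0,0,0,0,0,0.3,8,0,0,0,0,0,0.5,8,0,0,0,0,0,0.58,8,0,0,0,0,0,0.6,8,0,0,0,0,0,0.6,8]'
python3 -m jog '[0,0,0,0,0,-0.5,8,0,0,0,0,0,-1.0,8,0,0,0,0,0,-1.05,8,0,0,0,0,0,-1.05,8,0,0,0,0,0,-1.05,8]'
python3 -m jog '[0,0,0,0,0,0.4,8,0,0,0,0,0,0.7,8,0,0,0,0,0,0.9,8,0,0,0,0,0,1.05,8,0,0,0,0,0,1.07,8]'
python3 -m jog '[0,0,0,0,0,0,8,0,0,0,0,0,0,8]'
```

```text
clock: 11.5
eef_pos: [0.5671, 0.1853, 0.1541]
ee_rot: [[1.0, 0.0, 0.003], [0.0, -1.0, 0.0], [0.003, -0.0, -1.0]]
wrist_force: [-1.8, -2.4, 9.6]
opening: 0.0179
finger_force: 60.5
clock: 12.0
eef_pos: [0.5657, 0.1843, 0.1923]
ee_rot: [[1.0, 0.0, -0.002], [0.0, -1.0, -0.001], [-0.002, 0.001, -1.0]]
wrist_force: [0.1, -0.3, -1.3]
opening: 0.018
finger_force: 59.2
clock: 12.5
eef_pos: [0.5667, 0.1849, 0.1539]
ee_rot: [[1.0, 0.0, 0.002], [0.0, -1.0, -0.001], [0.002, 0.001, -1.0]]
wrist_force: [-3.0, -2.8, 17.0]
opening: 0.0176
finger_force: 61.5
clock: 12.7
eef_pos: [0.5666, 0.1848, 0.154]
ee_rot: [[1.0, -0.0, 0.002], [-0.0, -1.0, -0.001], [0.002, 0.001, -1.0]]
wrist_force: [-3.6, -2.0, 13.8]
opening: 0.0175
finger_force: 61.2
```

```bash
python3 -m jog '[0,0,0,0,0,-0.7,8,0,0,0,0,0,-1.4,8,0,0,0,0,0,-2.1,8,0,0,0,0,0,-2.8,8,0,0,0,0,0,-2.8,8]'
python3 -m jog '[0,0,0,-0.7,0.9,0,8,0,0,0,-1.4,1.9,0,8,0,0,0,-2.1,2.8,0,8,0,0,0,-2.7,3.6,0,8,0,0,0,-3.23,4.33,0,8]'
python3 -m jog '[0,0,0,0,0,0,8,0,0,0,0,0,0,8]'
python3 - <<'E'
from h import *
o=monitor.get_obs();print(o["eef_pos"],o["qpos"])
d=cam("wrist")
H,S,V=hsv(d)
for c in blobs(((H<9)|(H>170))&(S>110)&(V>60),60): print(circ(d,c,.062),c[:,0].min(0),c[:,0].max(0))
print(table(cam("top")))
E
```

```text
clock: 13.2
eef_pos: [0.5679, 0.1866, 0.2669]
ee_rot: [[1.0, 0.0, 0.007], [0.0, -1.0, 0.004], [0.007, -0.004, -1.0]]
wrist_force: [0.2, -0.7, -0.9]
opening: 0.0173
finger_force: 59.2
clock: 13.7
eef_pos: [0.435, 0.0096, 0.2611]
ee_rot: [[1.0, -0.001, -0.003], [-0.001, -1.0, -0.001], [-0.003, 0.001, -1.0]]
wrist_force: [0.4, -0.8, 0.1]
opening: 0.0177
finger_force: 59.1
clock: 13.9
eef_pos: [0.4364, 0.01, 0.262]
ee_rot: [[1.0, -0.004, -0.001], [-0.004, -1.0, -0.001], [-0.001, 0.001, -1.0]]
wrist_force: [0.4, 0.3, -1.3]
opening: 0.0176
finger_force: 59.3
[0.43643143 0.00995464 0.26197625] [ 0.94422698  0.19074107 -1.14272124  1.72412197  0.1786005   1.34234269
 -1.80724187]
[436.7   8.9  22.8] [297 187] [344 221]
[('yellow', [565.2, 185.1, 24.5], [229.0, 262.0]), ('white', [432.8, 88.0, 18.6], [272.0, 324.0]), ('white', [442.4, 157.0, 23.0], [240.0, 319.0]), ('white', [468.5, -62.6, 19.1], [343.0, 307.0]), ('white', [530.2, 31.1, 51.4], [299.0, 278.0]), ('white', [547.6, 117.4, 261.2], [257.0, 263.0]), ('blue', [650.3, 129.3, 21.8], [255.0, 225.0])]
```

```bash
python3 -m jog '[0,0,0,0,0,0.5,8,0,0,0,0,0,1.1,8,0,0,0,0,0,1.5,8,0,0,0,0,0,1.9,8,0,0,0,0,0,2.15,8]'
python3 -m jog '[0,0,0,0,0,0,8,0,0,0,0,0,0,8]'
```

```text
clock: 14.5
eef_pos: [0.4368, 0.0138, 0.1756]
ee_rot: [[1.0, 0.005, -0.002], [0.005, -1.0, 0.002], [-0.002, -0.002, -1.0]]
wrist_force: [0.3, 0.1, 0.1]
opening: 0.0179
finger_force: 59.2
clock: 14.7
eef_pos: [0.4376, 0.0127, 0.1772]
ee_rot: [[1.0, 0.002, 0.001], [0.002, -1.0, 0.001], [0.001, -0.001, -1.0]]
wrist_force: [0.3, -0.5, -0.6]
opening: 0.017
finger_force: 59.2
```

```bash
python3 -m jog '[0,0,0,0,0.05,0.3,8,0,0,0,0,0.05,0.5,8,0,0,0,0,0.05,0.58,8,0,0,0,0,0.05,0.62,8,0,0,0,0,0.05,0.62,8]'
python3 -m jog '[0,0,0,0,0,-0.5,8,0,0,0,0,0,-1.0,8,0,0,0,0,0,-1.05,8,0,0,0,0,0,-1.05,8,0,0,0,0,0,-1.05,8]'
python3 -m jog '[0,0,0,0,0,0.4,8,0,0,0,0,0,0.7,8,0,0,0,0,0,0.9,8,0,0,0,0,0,1.05,8,0,0,0,0,0,1.07,8]'
python3 -m jog '[0,0,0,0,0,0,8,0,0,0,0,0,0,8]'
python3 -m jog '[0,0,0,0,0,-0.7,8,0,0,0,0,0,-1.4,8,0,0,0,0,0,-2.1,8,0,0,0,0,0,-2.8,8,0,0,0,0,0,-2.8,8]'
python3 - <<'E'
from h import *
print(monitor.get_obs()["qpos"],table(cam("top")))
E
```

```text
clock: 15.2
eef_pos: [0.4382, 0.0095, 0.1539]
ee_rot: [[1.0, 0.0, 0.002], [0.0, -1.0, -0.001], [0.002, 0.001, -1.0]]
wrist_force: [-2.8, -1.0, 13.3]
opening: 0.017
finger_force: 60.7
clock: 15.7
eef_pos: [0.4363, 0.0093, 0.193]
ee_rot: [[1.0, 0.0, -0.002], [0.0, -1.0, -0.0], [-0.002, 0.0, -1.0]]
wrist_force: [0.4, 0.3, -0.5]
opening: 0.0174
finger_force: 59.2
clock: 16.2
eef_pos: [0.4391, 0.01, 0.1536]
ee_rot: [[1.0, 0.001, 0.003], [0.001, -1.0, -0.001], [0.003, 0.001, -1.0]]
wrist_force: [-3.2, -0.8, 20.4]
opening: 0.0177
finger_force: 61.5
clock: 16.4
eef_pos: [0.4388, 0.01, 0.1537]
ee_rot: [[1.0, 0.001, 0.003], [0.001, -1.0, -0.001], [0.003, 0.001, -1.0]]
wrist_force: [-2.4, -0.4, 15.6]
opening: 0.0175
finger_force: 61.0
clock: 16.9
eef_pos: [0.4397, 0.0102, 0.2665]
ee_rot: [[1.0, 0.0, 0.007], [0.0, -1.0, -0.001], [0.007, 0.001, -1.0]]
wrist_force: [0.7, 0.7, -1.2]
opening: 0.0174
finger_force: 59.3
[ 0.94915547  0.1892053  -1.14860779  1.7149697   0.17895808  1.34463762
 -1.80250829] [('yellow', [565.2, 185.1, 24.5], [229.0, 262.0]), ('white', [433.9, 85.9, 19.5], [273.0, 324.0]), ('white', [442.4, 157.0, 23.0], [240.0, 319.0]), ('white', [468.5, -64.7, 19.1], [344.0, 307.0]), ('white', [532.7, 30.4, 51.8], [300.0, 277.0]), ('white', [547.6, 117.4, 261.2], [256.0, 263.0]), ('blue', [650.3, 129.3, 21.8], [255.0, 225.0])]
```

```bash
python3 -m jog '[0,0,0,0.3,-1.1,0,8,0,0,0,0.6,-2.2,0,8,0,0,0,0.9,-3.3,0,8,0,0,0,1.1,-4.3,0,8,0,0,0,1.3,-5.1,0,8]'
python3 -m jog '[0,0,0,0.3,-1.1,0,8,0,0,0,0.6,-2.1,0,8,0,0,0,0.74,-2.74,0,8,0,0,0,0.74,-2.74,0,8,0,0,0,0.74,-2.74,0,8]'
python3 -m jog '[0,0,0,0,0,0,8,0,0,0,0,0,0,8,0,0,0,0,0,0,8]'
python3 - <<'E'
from h import *
o=monitor.get_obs();print(o["eef_pos"],o["qpos"])
d=cam("wrist"); s=cam("side"); t=cam("top"); print(table(t))
cv2.imwrite("pics/p6.png",np.hstack([cv2.resize(d["img"][150:390,200:440],(300,300)),cv2.resize(s["img"][120:250,240:370],(300,300),interpolation=2)])[:,:,::-1])
E
```

```text
clock: 17.45
eef_pos: [0.488, 0.2161, 0.2611]
ee_rot: [[1.0, 0.003, -0.003], [0.003, -1.0, -0.0], [-0.003, 0.0, -1.0]]
wrist_force: [-0.5, -1.0, 1.2]
opening: 0.0175
finger_force: 59.2
clock: 17.95
eef_pos: [0.5177, 0.3233, 0.2612]
ee_rot: [[1.0, 0.002, -0.003], [0.002, -1.0, -0.002], [-0.003, 0.002, -1.0]]
wrist_force: [-0.0, 0.1, -0.6]
opening: 0.0178
finger_force: 59.2
clock: 18.25
eef_pos: [0.5191, 0.3217, 0.2634]
ee_rot: [[1.0, -0.002, 0.001], [-0.002, -1.0, -0.001], [0.001, 0.001, -1.0]]
wrist_force: [0.1, -0.1, -0.2]
opening: 0.0174
finger_force: 59.3
[0.51913522 0.32173649 0.26339215] [-0.00571614  0.60756109 -1.00238436  1.25923742  0.50340626  1.53031668
 -2.51040518]
[('red', [436.0, 10.9, 23.2], [309.0, 322.0]), ('yellow', [565.2, 185.1, 24.5], [229.0, 262.0]), ('white', [433.9, 11.2, 14.4], [308.0, 323.0]), ('white', [536.5, 109.3, 274.7], [293.0, 250.0]), ('blue', [553.6, 80.7, 22.9], [276.0, 268.0]), ('blue', [650.0, 128.9, 22.8], [255.0, 225.0])]
```

View pics/p6.png

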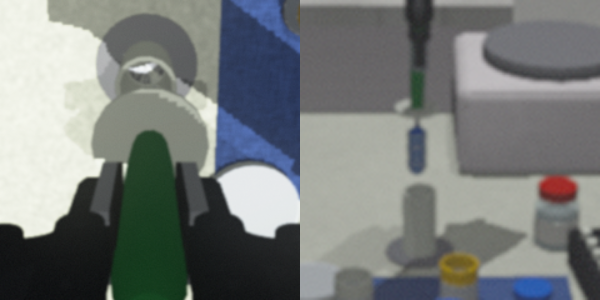

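Brush hangs straight over the stand in both views (collar (150,150) in the wrist crop, tube just behind it). Lowering it in.

```bash
python3 -m jog '[0,0,0,0,-0.05,0,8,0,0,0,0,-0.05,0.4,8,0,0,0,0,-0.05,0.8,8,0,0,0,0,-0.05,1.2,8,0,0,0,0,-0.05,1.5,8]'
python3 -m jog '[0,0,0,0,0,0.4,8,0,0,0,0,0,0.7,8,0,0,0,0,0,0.9,8,0,0,0,0,0,1.0,8,0,0,0,0,0,1.0,8]'
```

```text
clock: 18.9
eef_pos: [0.5184, 0.325, 0.2022]
ee_rot: [[1.0, 0.0, -0.001], [0.0, -1.0, -0.001], [-0.001, 0.001, -1.0]]
wrist_force: [1.2, -0.1, -0.5]
opening: 0.0175
finger_force: 59.2
clock: 19.4
eef_pos: [0.5185, 0.3251, 0.163]
ee_rot: [[1.0, 0.0, -0.0], [0.0, -1.0, -0.0], [-0.0, 0.0, -1.0]]
wrist_force: [0.8, 0.4, -0.6]
opening: 0.0179
finger_force: 59.2
```

```bash
python3 -m jog '[0,0,0,0,0,0.1,8,0,0,0,0,0,0.2,8,0,0,0,0,0,0.22,8,0,0,0,0,0,0.22,8,0,0,0,0,0,0.22,8]'
python3 -m jog '[0,0,0,0,0,0,20,0,0,0,0,0,0,25,0,0,0,0,0,0,40,0,0,0,0,0,0,70,0,0,0,0,0,0,70]'
python3 -m jog '[0,0,0,0,0,-0.8,70,0,0,0,0,0,-1.8,70,0,0,0,0,0,-2.8,70,0,0,0,0,0,-3.5,70,0,0,0,0,0,-3.5,70]'
python3 - <<'E'
from h import *
o=monitor.get_obs();print(o["eef_pos"],o["qpos"])
s=cam("side"); t=cam("top"); print(table(t))
H,S,V=hsv(t)
for c in blobs((H>45)&(H<95)&(S>100),15): print("green",c[:,0].min(0),c[:,0].max(0))
cv2.imwrite("pics/p7.png",np.hstack([cv2.resize(t["img"][220:370,110:260],(300,300),interpolation=2),cv2.resize(s["img"][120:250,240:370],(300,300),interpolation=2)])[:,:,::-1])
E
```

```text
clock: 19.9
eef_pos: [0.5187, 0.3254, 0.1548]
ee_rot: [[1.0, 0.0, 0.0], [0.0, -1.0, 0.0], [0.0, -0.0, -1.0]]
wrist_force: [0.4, -0.2, 0.9]
opening: 0.018
finger_force: 59.3
clock: 20.4
eef_pos: [0.5186, 0.3252, 0.1544]
ee_rot: [[1.0, 0.0, -0.0], [0.0, -1.0, -0.0], [-0.0, 0.0, -1.0]]
wrist_force: [0.1, 1.0, -0.2]
opening: 0.0678
finger_force: 0.0
clock: 20.9
eef_pos: [0.5195, 0.3275, 0.2997]
ee_rot: [[1.0, 0.0, 0.007], [0.0, -1.0, 0.006], [0.007, -0.006, -1.0]]
wrist_force: [-0.0, 0.4, 0.6]
opening: 0.0699
finger_force: 0.0
[0.51948032 0.32751336 0.29973233] [-0.0265929   0.59375013 -1.00919068  1.18342267  0.49522976  1.59884786
 -2.49845586]
[('red', [436.0, 10.7, 23.2], [309.0, 322.0]), ('yellow', [565.2, 185.1, 24.5], [229.0, 262.0]), ('white', [345.8, 254.5, 23.7], [190.0, 365.0]), ('white', [367.0, 115.0, 25.9], [259.0, 356.0]), ('white', [433.9, 11.2, 14.4], [308.0, 323.0]), ('white', [536.5, 109.3, 274.7], [293.0, 251.0]), ('blue', [553.6, 80.7, 22.9], [276.0, 268.0]), ('blue', [650.0, 128.9, 22.8], [255.0, 225.0])]
```

View pics/p7.png

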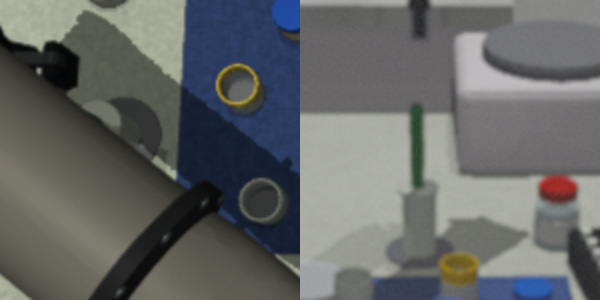

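Brush stands upright in the stand again (side crop (415,150)); white beaker still at top pixel (241,321), yellow at (230,262). Now fetching white.

```bash
python3 -m jog '[0,0,0,-0.8,1,0,70,0,0,0,-1.5,2,0,70,0,0,0,-1.9,3,0,70,0,0,0,-1.9,4.22,0,70,0,0,0,-1.9,4.22,0,70]'
python3 -m jog '[0,0,0,0,0,1,70,0,0,0,0,0,2.2,70,0,0,0,0,0,3.4,70,0,0,0,0,0,4.2,70,0,0,0,0,0,4.5,70]'
python3 - <<'E'
from h import *
o=monitor.get_obs();print(o["eef_pos"],o["qpos"])
d=cam("wrist"); cv2.imwrite("pics/w8.png",d["img"][:,:,::-1]); print(table(cam("top")))
E
```

```text
clock: 21.5
eef_pos: [0.4442, 0.1446, 0.2919]
ee_rot: [[1.0, -0.018, -0.003], [-0.018, -1.0, -0.009], [-0.003, 0.009, -1.0]]
wrist_force: [0.5, -0.2, -0.4]
opening: 0.0706
finger_force: 0.0
clock: 22.0
eef_pos: [0.4391, 0.1543, 0.1099]
ee_rot: [[1.0, 0.001, -0.009], [0.001, -1.0, -0.003], [-0.009, 0.003, -1.0]]
wrist_force: [-0.4, -0.3, -0.8]
opening: 0.0697
finger_force: 0.0
[0.439104   0.15430403 0.10992983] [ 0.42903665  0.46097475 -1.03235209  1.8840923   0.449502    1.06368876
 -2.35773512]
[('red', [436.0, 10.9, 23.2], [309.0, 322.0]), ('yellow', [565.7, 185.2, 24.0], [229.0, 262.0]), ('white', [387.9, 246.7, 57.0], [188.0, 350.0]), ('white', [503.7, 191.1, 15.0], [224.0, 291.0]), ('white', [504.2, 263.6, 31.8], [190.0, 289.0]), ('white', [536.5, 109.3, 274.7], [292.0, 253.0]), ('blue', [554.2, 80.9, 22.1], [276.0, 268.0]), ('blue', [650.0, 128.9, 22.0], [255.0, 225.0])]
```

View pics/w8.png

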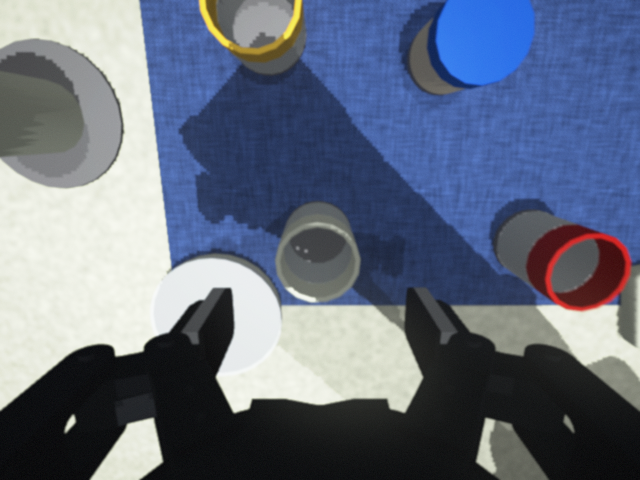

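White rim centre (318,258), midway between the fingertips (columns 232 and 408). Descend, grip and lift.

```bash
python3 -m jog '[0,0,0,0,0,0.8,70,0,0,0,0,0,1.5,70,0,0,0,0,0,2,70,0,0,0,0,0,2,70,0,0,0,0,0,2,70]'
python3 -m jog '[0,0,0,0,0,0,55,0,0,0,0,0,0,40,0,0,0,0,0,0,38,0,0,0,0,0,0,38,0,0,0,0,0,0,38]'
python3 -m jog '[0,0,0,0,0,-0.4,38,0,0,0,0,0,-1.3,38,0,0,0,0,0,-2.5,38,0,0,0,0,0,-3.7,38,0,0,0,0,0,-4.9,38]'
python3 -m jog '[0,0,0,0,0,-1.3,38,0,0,0,0,0,-1.3,38,0,0,0,0,0,-1.3,38]'
python3 - <<'E'
from h import *
o=monitor.get_obs();print(o["eef_pos"],o["qpos"])
E
```

```text
clock: 22.6
eef_pos: [0.444, 0.1572, 0.036]
ee_rot: [[1.0, 0.0, 0.002], [0.0, -1.0, 0.001], [0.002, -0.001, -1.0]]
wrist_force: [0.3, 1.2, 0.6]
opening: 0.0701
finger_force: 0.0
clock: 23.1
eef_pos: [0.4444, 0.157, 0.0365]
ee_rot: [[1.0, -0.0, 0.004], [-0.0, -1.0, 0.001], [0.004, -0.001, -1.0]]
wrist_force: [0.8, -0.5, 6.5]
opening: 0.0444
finger_force: 60.8
clock: 23.6
eef_pos: [0.4424, 0.1566, 0.2332]
ee_rot: [[1.0, 0.001, 0.002], [0.001, -1.0, -0.0], [0.002, 0.0, -1.0]]
wrist_force: [1.2, -1.1, -0.9]
opening: 0.0443
finger_force: 61.2
clock: 23.9
eef_pos: [0.4433, 0.157, 0.2843]
ee_rot: [[1.0, 0.0, 0.004], [0.0, -1.0, 0.0], [0.004, -0.0, -1.0]]
wrist_force: [-1.4, -0.5, -1.7]
opening: 0.0442
finger_force: 61.2
[0.44332222 0.15702748 0.28430676] [ 0.55585072  0.28614336 -1.15659692  1.60718844  0.26681323  1.41824575
 -2.19615476]
```

```bash
python3 -m jog '[0,0,0,0.2,1.2,0,38,0,0,0,0.5,2.4,0,38,0,0,0,0.7,3.6,0,38,0,0,0,1,4.8,0,38,0,0,0,1.2,6,0,38]'
python3 -m jog '[0,0,0,0.2,1.2,0,38,0,0,0,0.5,2.4,0,38,0,0,0,0.7,3.6,0,38,0,0,0,1,4.8,0,38,0,0,0,1.3,5.9,0,38]'
python3 -m jog '[0,0,0,0,0.28,0,38,0,0,0,0,0.28,0,38,0,0,0,0,0.28,0,38]'
python3 - <<'E'
from h import *
o=monitor.get_obs();print(o["eef_pos"],o["qpos"])
d=cam("wrist");cv2.imwrite("pics/w9.png",d["img"][:,:,::-1]); print(table(cam("top")))
E
```

```text
clock: 24.4
eef_pos: [0.4898, -0.0858, 0.2807]
ee_rot: [[1.0, 0.0, -0.003], [0.0, -1.0, -0.0], [-0.003, 0.0, -1.0]]
wrist_force: [1.5, 0.5, -0.8]
opening: 0.0444
finger_force: 61.3
clock: 24.9
eef_pos: [0.5416, -0.3223, 0.2799]
ee_rot: [[1.0, -0.001, -0.004], [-0.001, -1.0, 0.0], [-0.004, -0.0, -1.0]]
wrist_force: [0.5, 0.3, 0.5]
opening: 0.0439
finger_force: 61.3
clock: 25.2
eef_pos: [0.5426, -0.3285, 0.2813]
ee_rot: [[1.0, 0.003, -0.002], [0.003, -1.0, 0.003], [-0.002, -0.003, -1.0]]
wrist_force: [0.4, 1.0, 0.0]
opening: 0.0445
finger_force: 61.4
[ 0.5426346  -0.32847233  0.28134268] [ 1.02192639  0.63442883 -0.94491233  1.1411199   0.49892449  1.59304601
 -1.37427945]
[('red', [436.0, 10.9, 23.2], [309.0, 322.0]), ('yellow', [565.2, 185.2, 24.4], [229.0, 262.0]), ('white', [536.5, 109.3, 274.7], [267.0, 281.0]), ('blue', [553.7, 80.9, 22.3], [276.0, 268.0]), ('blue', [650.4, 129.2, 22.1], [255.0, 225.0])]
```

View pics/w9.png

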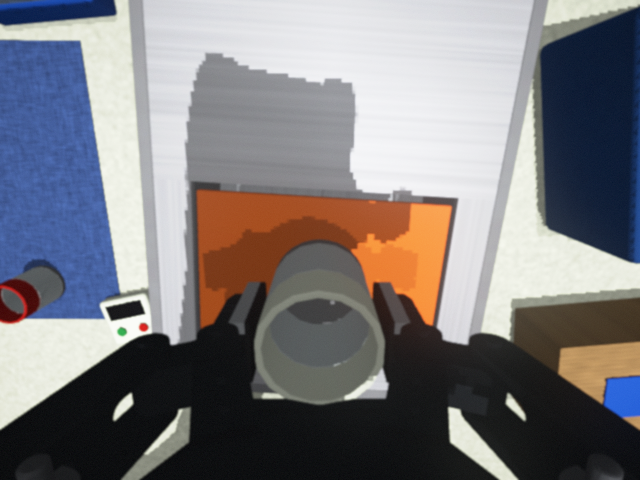

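Beaker held at (320,330) over the orange flap; the mouth's far edge is at row about 194, its side edges at columns 197 and 455.

Run:
```python
from h import *
d=cam("wrist"); print(onz(d,325,194,.2),onz(d,197,192,.2),onz(d,455,200,.2), onz(d,320,246,.245))
```

```text
[ 0.57725777 -0.33136885  0.2       ] [ 0.57800941 -0.25418074  0.2       ] [ 0.57407687 -0.41011028  0.2       ] [ 0.55815344 -0.32847184  0.245     ]
```

```bash
python3 -m jog '[0,0,0,-0.05,0.05,0.5,38,0,0,0,-0.05,0.05,1,38,0,0,0,-0.05,0.05,1.4,38,0,0,0,-0.05,0.05,1.8,38,0,0,0,-0.05,0.05,2.2,38]'
python3 -m jog '[0,0,0,0,0,0.3,38,0,0,0,0,0,0.6,38,0,0,0,0,0,0.9,38,0,0,0,0,0,1,38,0,0,0,0,0,1,38]'
```

```text
clock: 25.85
eef_pos: [0.5423, -0.3315, 0.197]
ee_rot: [[1.0, 0.003, 0.004], [0.003, -1.0, -0.003], [0.004, 0.003, -1.0]]
wrist_force: [0.7, -0.5, 5.2]
opening: 0.0443
finger_force: 61.9
clock: 26.35
eef_pos: [0.5406, -0.3324, 0.1531]
ee_rot: [[1.0, 0.001, -0.001], [0.001, -1.0, 0.001], [-0.001, -0.001, -1.0]]
wrist_force: [3.1, 0.3, -0.8]
opening: 0.0445
finger_force: 61.3
```

```bash
python3 -m jog '[0,0,0,0,0,0,60,0,0,0,0,0,0,62,0,0,0,0,0,0,62,0,0,0,0,0,0,62,0,0,0,0,0,0,62]'
python3 -m jog '[0,0,0,0,0,-0.5,62,0,0,0,0,0,-1.2,62,0,0,0,0,0,-2.2,62,0,0,0,0,0,-3.2,62,0,0,0,0,0,-3.2,62]'
python3 -m jog '[0,0,0,0,-1.2,0,62,0,0,0,0,-2.4,0,62,0,0,0,0,-3.6,0,62,0,0,0,0,-4.8,0,62,0,0,0,0,-6,0,62]'
python3 - <<'E'
from h import *
o=monitor.get_obs();print(o["eef_pos"],o["qpos"])
t=cam("top"); print(table(t)); s=cam("side")
cv2.imwrite("pics/p10.png",np.hstack([cv2.resize(t["img"][140:340,400:560],(320,400)),cv2.resize(s["img"][220:440,220:440],(400,400))])[:,:,::-1])
E
```

```text
clock: 26.85
eef_pos: [0.541, -0.333, 0.1551]
ee_rot: [[1.0, 0.0, 0.001], [0.0, -1.0, -0.001], [0.001, 0.001, -1.0]]
wrist_force: [0.5, -0.5, 2.7]
opening: 0.0625
finger_force: 1.2
clock: 27.35
eef_pos: [0.5434, -0.3327, 0.2887]
ee_rot: [[1.0, -0.0, 0.01], [-0.0, -1.0, -0.004], [0.01, 0.004, -1.0]]
wrist_force: [1.4, 0.1, 1.2]
opening: 0.062
finger_force: 0.0
clock: 27.85
eef_pos: [0.5397, -0.0913, 0.2814]
ee_rot: [[1.0, -0.0, -0.002], [-0.0, -1.0, -0.001], [-0.002, 0.001, -1.0]]
wrist_force: [1.4, -0.2, 0.5]
opening: 0.0622
finger_force: 0.0
[ 0.53967486 -0.09130472  0.28141697] [ 0.82979468  0.45919229 -1.02800182  1.4111392   0.39091836  1.48923196
 -1.75392346]
[('red', [436.0, 10.9, 23.2], [309.0, 322.0]), ('yellow', [565.2, 185.1, 24.5], [229.0, 262.0]), ('white', [434.6, 11.8, 13.4], [308.0, 323.0]), ('white', [541.0, 118.9, 264.9], [247.0, 275.0]), ('blue', [554.0, 81.2, 22.5], [276.0, 268.0]), ('blue', [650.0, 128.9, 22.8], [255.0, 225.0])]
```

View pics/p10.png

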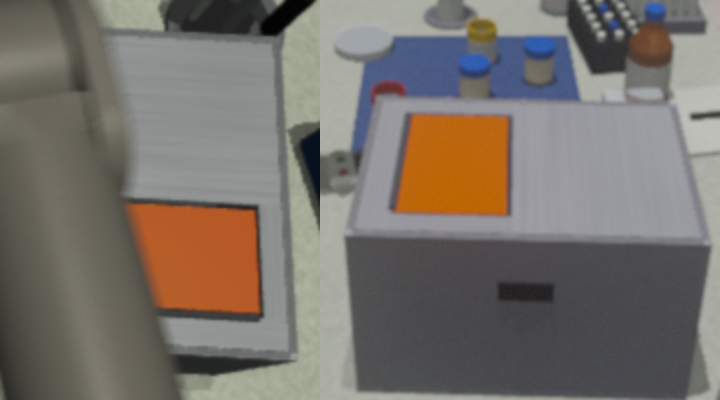

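Flap is shut and level in both views and the white beaker is gone inside. Next, red.

```bash
python3 -m jog '[0,0,0,-0.8,-0.8,0,70,0,0,0,-1.6,-1.6,0,70,0,0,0,-2.4,-2.4,0,70,0,0,0,-2.6,-2.56,0,70,0,0,0,-2.6,-2.56,0,70]'
python3 -m jog '[0,0,0,0,0,1,70,0,0,0,0,0,2.2,70,0,0,0,0,0,3.4,70,0,0,0,0,0,4.2,70,0,0,0,0,0,4.2,70]'
python3 - <<'E'
from h import *
o=monitor.get_obs();print(o["eef_pos"],o["qpos"])
d=cam("wrist")
H,S,V=hsv(d)
for c in blobs(((H<9)|(H>170))&(S>110)&(V>60),60): print(circ(d,c,.062),c[:,0].min(0),c[:,0].max(0))
E
```

```text
clock: 28.45
eef_pos: [0.4352, 0.0104, 0.2821]
ee_rot: [[1.0, 0.003, -0.001], [0.003, -1.0, -0.003], [-0.001, 0.003, -1.0]]
wrist_force: [-0.2, -1.0, -0.4]
opening: 0.0699
finger_force: 0.0
clock: 28.95
eef_pos: [0.4333, 0.0076, 0.1099]
ee_rot: [[1.0, -0.001, -0.011], [-0.001, -1.0, 0.001], [-0.011, -0.001, -1.0]]
wrist_force: [-0.3, -0.0, 0.7]
opening: 0.0699
finger_force: 0.0
[0.43327222 0.00758391 0.10987213] [ 0.79686997  0.3856417  -1.04223624  1.96176712  0.38598636  1.02341911
 -1.9954428 ]
[407.  -90.8   4.7] [488 304] [504 318]
[437.2   8.5  24.5] [275 215] [359 301]
```

```bash
python3 -m jog '[0,0,0,0.03,0,0.8,70,0,0,0,0.03,0,1.5,70,0,0,0,0.03,0,1.93,70,0,0,0,0.03,0,1.93,70,0,0,0,0.03,0,1.93,70]'
python3 -m jog '[0,0,0,0,0,0,55,0,0,0,0,0,0,40,0,0,0,0,0,0,38,0,0,0,0,0,0,38,0,0,0,0,0,0,38]'
python3 -m jog '[0,0,0,0,0,-0.4,38,0,0,0,0,0,-1.3,38,0,0,0,0,0,-2.5,38,0,0,0,0,0,-3.7,38,0,0,0,0,0,-4.9,38]'
python3 -m jog '[0,0,0,0,0,-1.25,38,0,0,0,0,0,-1.25,38,0,0,0,0,0,-1.25,38]'
```

```text
clock: 29.5
eef_pos: [0.4401, 0.0094, 0.0389]
ee_rot: [[1.0, -0.001, 0.003], [-0.001, -1.0, 0.0], [0.003, -0.0, -1.0]]
wrist_force: [0.5, 0.2, 0.1]
opening: 0.0703
finger_force: 0.0
clock: 30.0
eef_pos: [0.4397, 0.0095, 0.0393]
ee_rot: [[1.0, 0.0, 0.004], [0.0, -1.0, -0.001], [0.004, 0.001, -1.0]]
wrist_force: [-1.2, -1.4, 6.9]
opening: 0.0451
finger_force: 60.1
clock: 30.5
eef_pos: [0.4376, 0.0099, 0.2358]
ee_rot: [[1.0, 0.001, 0.001], [0.001, -1.0, -0.001], [0.001, 0.001, -1.0]]
wrist_force: [0.3, -0.9, -0.1]
opening: 0.045
finger_force: 61.4
clock: 30.8
eef_pos: [0.4386, 0.0097, 0.2847]
ee_rot: [[1.0, 0.0, 0.003], [0.0, -1.0, -0.002], [0.003, 0.002, -1.0]]
wrist_force: [0.3, 0.4, -1.8]
opening: 0.0451
finger_force: 61.4
```

```bash
python3 -m jog '[0,0,0,0.4,1.1,0,38,0,0,0,0.8,2.2,0,38,0,0,0,1.1,3.3,0,38,0,0,0,1.4,4.4,0,38,0,0,0,1.7,5.5,0,38]'
python3 -m jog '[0,0,0,0.4,1.1,0,38,0,0,0,0.8,2.2,0,38,0,0,0,0.9,3,0,38,0,0,0,0.9,3,0,38,0,0,0,0.9,3,0,38]'
python3 -m jog '[0,0,0,0,0,0,38,0,0,0,0,0,0.5,38,0,0,0,0,0,1,38,0,0,0,0,0,1.4,38,0,0,0,0,0,1.8,38]'
```

```text
clock: 31.3
eef_pos: [0.5051, -0.212, 0.2811]
ee_rot: [[1.0, 0.001, -0.004], [0.001, -1.0, 0.001], [-0.004, -0.001, -1.0]]
wrist_force: [0.9, -0.2, -0.3]
opening: 0.0447
finger_force: 61.4
clock: 31.8
eef_pos: [0.5412, -0.3304, 0.2806]
ee_rot: [[1.0, -0.0, -0.004], [-0.0, -1.0, 0.003], [-0.004, -0.003, -1.0]]
wrist_force: [1.0, 0.4, 0.0]
opening: 0.045
finger_force: 61.4
clock: 32.3
eef_pos: [0.5423, -0.3283, 0.213]
ee_rot: [[1.0, 0.004, 0.001], [0.004, -1.0, -0.001], [0.001, 0.001, -1.0]]
wrist_force: [-0.1, -0.0, 6.2]
opening: 0.0452
finger_force: 62.1
```

```bash
python3 -m jog '[0,0,0,0,0,0.4,38,0,0,0,0,0,0.8,38,0,0,0,0,0,1.2,38,0,0,0,0,0,1.42,38,0,0,0,0,0,1.42,38]'
python3 -m jog '[0,0,0,0,0,0,60,0,0,0,0,0,0,62,0,0,0,0,0,0,62,0,0,0,0,0,0,62,0,0,0,0,0,0,62]'
python3 -m jog '[0,0,0,0,0,-0.5,62,0,0,0,0,0,-1.2,62,0,0,0,0,0,-2.2,62,0,0,0,0,0,-3.2,62,0,0,0,0,0,-3.2,62]'
python3 -m jog '[0,0,0,0,-1.2,0,70,0,0,0,0,-2.4,0,70,0,0,0,0,-3.6,0,70,0,0,0,0,-4.8,0,70,0,0,0,0,-6,0,70]'
python3 - <<'E'
from h import *
o=monitor.get_obs();print(o["eef_pos"],o["qpos"])
t=cam("top"); print(table(t)); H,S,V=hsv(t)
def flap(t):
    H,S,V=hsv(t); return [(cv2.boundingRect(c),cv2.contourArea(c)) for c in blobs((H>5)&(H<18)&(S>200)&(V>150),300)]
print(flap(t), flap(cam("side")))
E
```

```text
clock: 32.8
eef_pos: [0.5423, -0.3287, 0.1538]
ee_rot: [[1.0, 0.003, 0.0], [0.003, -1.0, 0.001], [0.0, -0.001, -1.0]]
wrist_force: [2.8, 0.6, -0.7]
opening: 0.0447
finger_force: 61.4
clock: 33.3
eef_pos: [0.5423, -0.3303, 0.1552]
ee_rot: [[1.0, 0.0, 0.001], [0.0, -1.0, -0.0], [0.001, 0.0, -1.0]]
wrist_force: [0.7, 1.3, 2.9]
opening: 0.0621
finger_force: 1.2
clock: 33.8
eef_pos: [0.5446, -0.3307, 0.2887]
ee_rot: [[1.0, -0.001, 0.01], [-0.0, -1.0, -0.004], [0.01, 0.004, -1.0]]
wrist_force: [1.9, -0.0, 0.0]
opening: 0.0623
finger_force: 0.0
clock: 34.3
eef_pos: [0.541, -0.0892, 0.2815]
ee_rot: [[1.0, -0.0, -0.002], [-0.0, -1.0, -0.001], [-0.002, 0.001, -1.0]]
wrist_force: [1.1, -0.3, -0.5]
opening: 0.0698
finger_force: 0.0
[ 0.54103217 -0.08924499  0.28145294] [ 0.82244461  0.46016242 -1.02495322  1.40871951  0.39134326  1.48953088
 -1.75806781]
[('yellow', [564.9, 185.6, 24.4], [229.0, 262.0]), ('white', [541.0, 118.9, 264.9], [246.0, 275.0]), ('blue', [554.0, 81.2, 22.5], [276.0, 268.0]), ('blue', [650.0, 128.9, 22.8], [255.0, 225.0])]
[] [((262, 284, 60, 53), 2752.5)]
```

```bash
python3 -m jog '[0,0,0,0.2,-1.2,0,70,0,0,0,0.3,-2.4,0,70,0,0,0,0.3,-3.5,0,70,0,0,0,0.3,-4.29,0,70,0,0,0,0.3,-4.29,0,70]'
python3 -m jog '[0,0,0,0,0,1,70,0,0,0,0,0,2.2,70,0,0,0,0,0,3.4,70,0,0,0,0,0,4.2,70,0,0,0,0,0,4.2,70]'
python3 - <<'E'
from h import *
o=monitor.get_obs();print(o["eef_pos"],o["qpos"])
d=cam("wrist")
H,S,V=hsv(d)
for c in blobs((H>100)&(H<118)&(S>140)&(V>170),300): print(circ(d,c,.062),c[:,0].min(0),c[:,0].max(0))
E
```

```text
clock: 34.9
eef_pos: [0.5519, 0.088, 0.2822]
ee_rot: [[1.0, 0.012, -0.001], [0.012, -1.0, 0.003], [-0.001, -0.003, -1.0]]
wrist_force: [-0.6, -0.4, 0.8]
opening: 0.0701
finger_force: 0.0
clock: 35.4
eef_pos: [0.5498, 0.0775, 0.1087]
ee_rot: [[1.0, -0.001, -0.012], [-0.001, -1.0, -0.004], [-0.012, 0.004, -1.0]]
wrist_force: [-1.7, 0.3, 0.5]
opening: 0.0697
finger_force: 0.0
[0.5497659  0.07752272 0.10867356] [ 0.46649824  0.61964402 -0.93712869  1.64504296  0.53292212  1.16766385
 -2.17573938]
[540.  147.6  16.5] [167 264] [215 306]
[569.1  -1.   14.7] [450 205] [487 258]
[575.5  17.8  17.9] [402 189] [460 245]
[594.1   7.   14.4] [435 169] [483 197]
[623.4  32.8  31.7] [346  50] [428 187]
[652.2  63.9   9. ] [338  34] [361  76]
[633.8 139.   42.7] [127   0] [252 168]
```

Run:
```python
from h import *
d=cam("wrist"); H,S,V=hsv(d)
print([(x,H[255,x],S[255,x],V[255,x]) for x in (240,280,320,350,380,420)])
for c in blobs((H>100)&(H<118)&(S>195)&(V>80),600): print(circ(d,c,.062),c[:,0].min(0),c[:,0].max(0),cv2.contourArea(c))
```

```text
[(240, np.int64(111), np.int64(145), np.int64(144)), (280, np.int64(111), np.int64(207), np.int64(106)), (320, np.int64(111), np.int64(203), np.int64(108)), (350, np.int64(111), np.int64(207), np.int64(106)), (380, np.int64(112), np.int64(141), np.int64(67)), (420, np.int64(111), np.int64(144), np.int64(94))]
[553.2  78.7  22.9] [279 223] [358 302] 4899.5
[647.8 126.4  22.8] [169  21] [265 122] 7475.0
```

```bash
python3 -m jog '[0,0,0,0,0,0.8,70,0,0,0,0,0,1.5,70,0,0,0,0,0,1.8,70,0,0,0,0,0,1.8,70,0,0,0,0,0,1.8,70]'
python3 -m jog '[0,0,0,0,0,0,55,0,0,0,0,0,0,40,0,0,0,0,0,0,38,0,0,0,0,0,0,38,0,0,0,0,0,0,38]'
python3 -m jog '[0,0,0,0,0,-0.4,38,0,0,0,0,0,-1.3,38,0,0,0,0,0,-2.5,38,0,0,0,0,0,-3.7,38,0,0,0,0,0,-4.9,38]'
python3 -m jog '[0,0,0,0,0,-1.2,38,0,0,0,0,0,-1.2,38,0,0,0,0,0,-1.2,38]'
```

```text
clock: 36.0
eef_pos: [0.5555, 0.0818, 0.0445]
ee_rot: [[1.0, 0.0, 0.003], [0.0, -1.0, 0.001], [0.003, -0.001, -1.0]]
wrist_force: [0.3, 0.5, -0.1]
opening: 0.0699
finger_force: 0.0
clock: 36.5
eef_pos: [0.5553, 0.0815, 0.0444]
ee_rot: [[1.0, 0.0, 0.003], [0.0, -1.0, 0.0], [0.003, -0.0, -1.0]]
wrist_force: [-0.8, -1.1, 5.4]
opening: 0.0425
finger_force: 60.1
clock: 37.0
eef_pos: [0.5533, 0.0816, 0.2413]
ee_rot: [[1.0, 0.001, 0.001], [0.001, -1.0, 0.0], [0.001, -0.0, -1.0]]
wrist_force: [1.8, 0.4, -0.4]
opening: 0.0424
finger_force: 61.0
clock: 37.3
eef_pos: [0.5541, 0.082, 0.2884]
ee_rot: [[1.0, 0.001, 0.003], [0.001, -1.0, 0.0], [0.003, -0.0, -1.0]]
wrist_force: [-0.2, 0.7, -1.6]
opening: 0.042
finger_force: 61.0
```

```bash
python3 -m jog '[0,0,0,0,1.1,0,38,0,0,0,-0.1,2.3,0,38,0,0,0,-0.1,3.5,0,38,0,0,0,-0.2,4.7,0,38,0,0,0,-0.3,5.9,0,38]'
python3 -m jog '[0,0,0,0,1.2,0,38,0,0,0,0,2.4,0,38,0,0,0,0,3.6,0,38,0,0,0,0,4.4,0,38,0,0,0,0,4.4,0,38]'
python3 -m jog '[0,0,0,0,0,0,38,0,0,0,0,0,0.5,38,0,0,0,0,0,1,38,0,0,0,0,0,1.4,38,0,0,0,0,0,1.8,38]'
```

```text
clock: 37.8
eef_pos: [0.5403, -0.1568, 0.2845]
ee_rot: [[1.0, 0.001, -0.004], [0.001, -1.0, 0.0], [-0.004, -0.0, -1.0]]
wrist_force: [1.2, 0.1, -0.3]
opening: 0.0424
finger_force: 61.1
clock: 38.3
eef_pos: [0.5388, -0.3388, 0.2825]
ee_rot: [[1.0, -0.011, -0.006], [-0.011, -1.0, -0.001], [-0.006, 0.001, -1.0]]
wrist_force: [-0.1, -1.0, -1.6]
opening: 0.0425
finger_force: 61.1
clock: 38.8
eef_pos: [0.5425, -0.3278, 0.2153]
ee_rot: [[1.0, 0.005, 0.0], [0.005, -1.0, 0.0], [0.0, -0.0, -1.0]]
wrist_force: [0.2, -0.6, 6.4]
opening: 0.0423
finger_force: 61.7
```

```bash
python3 -m jog '[0,0,0,0,0,0.4,38,0,0,0,0,0,0.8,38,0,0,0,0,0,1.2,38,0,0,0,0,0,1.4,38,0,0,0,0,0,1.4,38]'
python3 -m jog '[0,0,0,0,0,0,60,0,0,0,0,0,0,62,0,0,0,0,0,0,62,0,0,0,0,0,0,62,0,0,0,0,0,0,62]'
python3 -m jog '[0,0,0,0,0,-0.5,62,0,0,0,0,0,-1.2,62,0,0,0,0,0,-2.2,62,0,0,0,0,0,-3.2,62,0,0,0,0,0,-3.2,62]'
python3 -m jog '[0,0,0,0,-1.2,0,70,0,0,0,0,-2.4,0,70,0,0,0,0,-3.6,0,70,0,0,0,0,-4.8,0,70,0,0,0,0,-6,0,70]'
python3 - <<'E'
from h import *
o=monitor.get_obs();print(o["eef_pos"],o["qpos"])
t=cam("top"); print(table(t))
H,S,V=hsv(cam("side")); print([(cv2.boundingRect(c),cv2.contourArea(c)) for c in blobs((H>5)&(H<18)&(S>200)&(V>150),300)])
E
```

```text
clock: 39.3
eef_pos: [0.5423, -0.3285, 0.1574]
ee_rot: [[1.0, 0.004, -0.001], [0.004, -1.0, 0.002], [-0.001, -0.002, -1.0]]
wrist_force: [2.5, 0.0, -0.4]
opening: 0.0427
finger_force: 61.1
clock: 39.8
eef_pos: [0.5423, -0.3306, 0.1592]
ee_rot: [[1.0, 0.0, 0.001], [0.0, -1.0, -0.0], [0.001, 0.0, -1.0]]
wrist_force: [-0.2, 0.2, 2.7]
opening: 0.0619
finger_force: 1.2
clock: 40.3
eef_pos: [0.5446, -0.3312, 0.2928]
ee_rot: [[1.0, -0.001, 0.01], [-0.001, -1.0, -0.004], [0.01, 0.004, -1.0]]
wrist_force: [-0.2, 0.6, 0.3]
opening: 0.0621
finger_force: 0.0
clock: 40.8
eef_pos: [0.5411, -0.0897, 0.2855]
ee_rot: [[1.0, -0.001, -0.001], [-0.001, -1.0, -0.001], [-0.001, 0.001, -1.0]]
wrist_force: [0.3, 0.5, 0.4]
opening: 0.07
finger_force: 0.0
[ 0.54111448 -0.08967084  0.28553946] [ 0.82291317  0.45883972 -1.02687517  1.40037803  0.39053185  1.49842636
 -1.75615421]
[('yellow', [565.2, 185.2, 24.4], [229.0, 262.0]), ('white', [542.0, 118.8, 264.2], [247.0, 275.0]), ('blue', [650.0, 128.9, 22.8], [255.0, 225.0])]
[((263, 284, 60, 53), 2754.5)]
```

```bash
python3 -m jog '[0,0,0,0.1,-1.2,0,70,0,0,0,0.2,-2.4,0,70,0,0,0,0.3,-3.6,0,70,0,0,0,0.4,-4.8,0,70,0,0,0,0.5,-5.9,0,70]'
python3 -m jog '[0,0,0,0.1,-0.98,0,70,0,0,0,0.1,-0.98,0.8,70,0,0,0,0.1,-0.98,2,70,0,0,0,0.1,-0.98,3.2,70,0,0,0,0.1,-0.98,4.2,70]'
python3 -m jog '[0,0,0,0,0,0.1,70]'
python3 - <<'E'
from h import *
o=monitor.get_obs();print(o["eef_pos"],o["qpos"])
d=cam("wrist"); H,S,V=hsv(d)
for c in blobs((H>17)&(H<32)&(S>110)&(V>60),60): print(circ(d,c,.062),c[:,0].min(0),c[:,0].max(0))
E
```

```text
clock: 41.4
eef_pos: [0.5616, 0.1466, 0.2856]
ee_rot: [[1.0, 0.001, -0.001], [0.001, -1.0, -0.001], [-0.001, 0.001, -1.0]]
wrist_force: [0.6, 0.6, 0.5]
opening: 0.0699
finger_force: 0.0
clock: 41.9
eef_pos: [0.5648, 0.1828, 0.1149]
ee_rot: [[1.0, 0.0, -0.003], [0.0, -1.0, -0.002], [-0.003, 0.002, -1.0]]
wrist_force: [0.2, 0.3, 0.0]
opening: 0.0699
finger_force: 0.0
clock: 42.0
eef_pos: [0.5619, 0.1807, 0.1077]
ee_rot: [[1.0, 0.001, -0.012], [0.0, -1.0, -0.006], [-0.012, 0.006, -1.0]]
wrist_force: [-1.0, -0.3, 1.0]
opening: 0.0699
finger_force: 0.0
[0.56186765 0.18072421 0.10774639] [ 0.24797548  0.68413536 -0.92060154  1.54320187  0.56555568  1.21422712
 -2.3429657 ]
[567.4 184.8  24.4] [269 213] [353 300]
```

```bash
python3 -m jog '[0,0,0,0,0,0.8,70,0,0,0,0,0,1.5,70,0,0,0,0,0,1.95,70,0,0,0,0,0,1.95,70,0,0,0,0,0,1.95,70]'
python3 -m jog '[0,0,0,0,0,0,55,0,0,0,0,0,0,40,0,0,0,0,0,0,38,0,0,0,0,0,0,38,0,0,0,0,0,0,38]'
python3 -m jog '[0,0,0,0,0,-0.4,38,0,0,0,0,0,-1.3,38,0,0,0,0,0,-2.5,38,0,0,0,0,0,-3.7,38,0,0,0,0,0,-4.9,38]'
python3 -m jog '[0,0,0,0,0,-1.3,38,0,0,0,0,0,-1.3,38,0,0,0,0,0,-1.3,38]'
python3 - <<'E'
from h import *
print(table(cam("top")),monitor.get_obs()["qpos"])
E
```

```text
clock: 42.55
eef_pos: [0.5675, 0.1852, 0.0388]
ee_rot: [[1.0, -0.0, 0.003], [-0.0, -1.0, 0.002], [0.003, -0.002, -1.0]]
wrist_force: [0.4, 0.0, 0.6]
opening: 0.0701
finger_force: 0.0
clock: 43.05
eef_pos: [0.5676, 0.1853, 0.0388]
ee_rot: [[1.0, 0.0, 0.004], [0.0, -1.0, 0.001], [0.004, -0.001, -1.0]]
wrist_force: [0.1, 0.0, 7.4]
opening: 0.0439
finger_force: 62.0
clock: 43.55
eef_pos: [0.5652, 0.1844, 0.2352]
ee_rot: [[1.0, 0.001, 0.0], [0.001, -1.0, 0.0], [0.0, -0.0, -1.0]]
wrist_force: [1.0, -0.1, -1.2]
opening: 0.0436
finger_force: 61.1
clock: 43.85
eef_pos: [0.566, 0.1853, 0.287]
ee_rot: [[1.0, 0.001, 0.004], [0.001, -1.0, 0.001], [0.004, -0.001, -1.0]]
wrist_force: [-0.0, -0.9, -1.0]
opening: 0.0437
finger_force: 61.2
[('white', [412.1, 214.7, 94.7], [200.0, 343.0]), ('white', [499.6, 168.0, 149.6], [237.0, 294.0]), ('white', [530.9, 52.5, 225.8], [322.0, 250.0]), ('blue', [650.0, 128.9, 22.0], [255.0, 225.0])] [ 0.24894875  0.55713453 -0.99448068  1.26699121  0.45998063  1.5497717
 -2.24878586]
```

```bash
python3 -m jog '[0,0,0,-0.1,1.2,0,38,0,0,0,-0.2,2.4,0,38,0,0,0,-0.3,3.6,0,38,0,0,0,-0.4,4.8,0,38,0,0,0,-0.5,6,0,38]'
python3 -m jog '[0,0,0,0,1.2,0,38,0,0,0,0,2.4,0,38,0,0,0,-0.1,3.6,0,38,0,0,0,-0.1,4.8,0,38,0,0,0,-0.1,6,0,38]'
python3 -m jog '[0,0,0,0,0.9,0,38,0,0,0,0,0.9,0,38,0,0,0,0,0.9,0.5,38,0,0,0,0,0.9,1,38,0,0,0,0,0.9,1.8,38]'
```

```text
clock: 44.4
eef_pos: [0.5441, -0.058, 0.2823]
ee_rot: [[1.0, 0.0, -0.004], [0.0, -1.0, -0.0], [-0.004, 0.0, -1.0]]
wrist_force: [1.3, -0.5, 0.3]
opening: 0.0438
finger_force: 61.3
clock: 44.9
eef_pos: [0.5402, -0.2977, 0.2822]
ee_rot: [[1.0, 0.0, -0.004], [0.0, -1.0, 0.001], [-0.004, -0.001, -1.0]]
wrist_force: [1.7, 0.3, -0.3]
opening: 0.0437
finger_force: 61.3
clock: 45.4
eef_pos: [0.5414, -0.3309, 0.213]
ee_rot: [[1.0, 0.001, -0.001], [0.001, -1.0, -0.0], [-0.001, 0.0, -1.0]]
wrist_force: [-1.8, 0.3, 11.2]
opening: 0.0439
finger_force: 62.7
```

```bash
python3 -m jog '[0,0,0,0,0,0.4,38,0,0,0,0,0,0.8,38,0,0,0,0,0,1.2,38,0,0,0,0,0,1.42,38,0,0,0,0,0,1.42,38]'
python3 -m jog '[0,0,0,0,0,0,60,0,0,0,0,0,0,62,0,0,0,0,0,0,62,0,0,0,0,0,0,62,0,0,0,0,0,0,62]'
python3 -m jog '[0,0,0,0,0,-0.5,62,0,0,0,0,0,-1.2,62,0,0,0,0,0,-2.2,62,0,0,0,0,0,-3.2,62,0,0,0,0,0,-3.2,62]'
python3 -m jog '[0,0,0,0,-1.2,0,70,0,0,0,0,-2.4,0,70,0,0,0,0,-3.6,0,70,0,0,0,0,-4.8,0,70,0,0,0,0,-6,0,70]'
python3 - <<'E'
from h import *
o=monitor.get_obs();print(o["eef_pos"],o["qpos"])
t=cam("top"); print(table(t))
H,S,V=hsv(cam("side")); print([(cv2.boundingRect(c),cv2.contourArea(c)) for c in blobs((H>5)&(H<18)&(S>200)&(V>150),300)])
E
```

```text
clock: 45.9
eef_pos: [0.5414, -0.3306, 0.1533]
ee_rot: [[1.0, 0.001, -0.002], [0.001, -1.0, 0.002], [-0.002, -0.002, -1.0]]
wrist_force: [3.2, -0.6, -0.9]
opening: 0.044
finger_force: 61.4
clock: 46.4
eef_pos: [0.5423, -0.3316, 0.1565]
ee_rot: [[1.0, 0.0, 0.001], [0.0, -1.0, -0.0], [0.001, 0.0, -1.0]]
wrist_force: [0.2, 0.4, 3.9]
opening: 0.062
finger_force: 1.2
clock: 46.9
eef_pos: [0.5446, -0.3316, 0.29]
ee_rot: [[1.0, -0.0, 0.01], [-0.0, -1.0, -0.004], [0.01, 0.004, -1.0]]
wrist_force: [0.9, 0.7, -0.5]
opening: 0.0618
finger_force: 0.0
clock: 47.4
eef_pos: [0.541, -0.0903, 0.2827]
ee_rot: [[1.0, -0.0, -0.002], [-0.0, -1.0, -0.001], [-0.002, 0.001, -1.0]]
wrist_force: [0.5, -0.3, 0.1]
opening: 0.07
finger_force: 0.0
[ 0.54096295 -0.0902584   0.28270227] [ 0.82645498  0.4618495  -1.03038577  1.40578586  0.39386184  1.49345297
 -1.75781943]
[('white', [541.0, 118.9, 264.9], [247.0, 275.0]), ('blue', [650.0, 128.9, 22.8], [255.0, 225.0])]
[((262, 284, 60, 53), 2751.0)]
```

```bash
python3 -m jog '[0,0,0,0.5,-1.1,0,70,0,0,0,1.1,-2.2,0,70,0,0,0,1.7,-3.2,0,70,0,0,0,2.2,-4.3,0,70,0,0,0,2.7,-5.4,0,70]'
python3 -m jog '[0,0,0,0,-0.1,0,70,0,0,0,0,-0.1,0.8,70,0,0,0,0,-0.1,2,70,0,0,0,0,-0.1,3.2,70,0,0,0,0,-0.1,4.2,70]'
python3 - <<'E'
from h import *
o=monitor.get_obs();print(o["eef_pos"],o["qpos"])
d=cam("wrist"); H,S,V=hsv(d)
for c in blobs((H>100)&(H<118)&(S>195)&(V>80),600): print(circ(d,c,.062),c[:,0].min(0),c[:,0].max(0))
print(table(cam("top")))
E
```

```text
clock: 48.0
eef_pos: [0.6505, 0.1249, 0.2823]
ee_rot: [[1.0, -0.001, -0.002], [-0.001, -1.0, -0.002], [-0.002, 0.002, -1.0]]
wrist_force: [-0.2, -0.3, 0.9]
opening: 0.07
finger_force: 0.0
clock: 48.5
eef_pos: [0.6485, 0.1265, 0.112]
ee_rot: [[1.0, 0.0, -0.003], [0.0, -1.0, -0.002], [-0.003, 0.002, -1.0]]
wrist_force: [1.0, -0.6, 0.1]
opening: 0.07
finger_force: 0.0
[0.6484939  0.12648341 0.11196143] [ 0.27357555  0.79505692 -0.88812212  1.32442473  0.61220942  1.30562442
 -2.19265886]
[650.2 125.8  22.4] [279 223] [357 300]
[756.8 245.8   8.3] [41 29] [77 59]
[764.3 193.    6.5] [158  11] [186  41]
[747.1   5.2  29.6] [556   0] [586 131]
[('white', [662.3, -22.1, 96.1], [334.0, 213.0]), ('white', [536.5, 148.6, 248.8], [218.0, 305.0])]
```

```bash
python3 -m jog '[0,0,0,0,0,0.8,70,0,0,0,0,0,1.5,70,0,0,0,0,0,1.82,70,0,0,0,0,0,1.82,70,0,0,0,0,0,1.82,70]'
python3 -m jog '[0,0,0,0,0,0,55,0,0,0,0,0,0,40,0,0,0,0,0,0,38,0,0,0,0,0,0,38,0,0,0,0,0,0,38]'
python3 -m jog '[0,0,0,0,0,-0.4,38,0,0,0,0,0,-1.3,38,0,0,0,0,0,-2.5,38,0,0,0,0,0,-3.7,38,0,0,0,0,0,-4.9,38]'
python3 -m jog '[0,0,0,0,0,-1.2,38,0,0,0,0,0,-1.2,38,0,0,0,0,0,-1.2,38]'
```

```text
clock: 49.1
eef_pos: [0.6511, 0.1289, 0.0449]
ee_rot: [[1.0, -0.0, 0.003], [-0.0, -1.0, 0.001], [0.003, -0.001, -1.0]]
wrist_force: [0.1, -0.7, 0.8]
opening: 0.0699
finger_force: 0.0
clock: 49.6
eef_pos: [0.6512, 0.1289, 0.0452]
ee_rot: [[1.0, -0.0, 0.004], [-0.0, -1.0, 0.001], [0.004, -0.001, -1.0]]
wrist_force: [-1.0, -2.0, 6.2]
opening: 0.0421
finger_force: 60.2
clock: 50.1
eef_pos: [0.6493, 0.1286, 0.2416]
ee_rot: [[1.0, 0.001, 0.0], [0.001, -1.0, 0.0], [0.0, -0.0, -1.0]]
wrist_force: [0.9, -0.0, -1.3]
opening: 0.042
finger_force: 60.9
clock: 50.4
eef_pos: [0.65, 0.1294, 0.2893]
ee_rot: [[1.0, 0.001, 0.003], [0.001, -1.0, 0.001], [0.003, -0.001, -1.0]]
wrist_force: [0.3, 0.1, -1.7]
opening: 0.0424
finger_force: 61.0
```

```bash
python3 -m jog '[0,0,0,-0.3,1.1,0,38,0,0,0,-0.6,2.2,0,38,0,0,0,-0.9,3.4,0,38,0,0,0,-1.1,4.5,0,38,0,0,0,-1.4,5.7,0,38]'
python3 -m jog '[0,0,0,-0.3,1.1,0,38,0,0,0,-0.6,2.2,0,38,0,0,0,-0.9,3.4,0,38,0,0,0,-1.1,4.5,0,38,0,0,0,-1.3,5.7,0,38]'
python3 -m jog '[0,0,0,0,0.1,0,38,0,0,0,0,0.1,0,38,0,0,0,0,0.1,0.5,38,0,0,0,0,0.1,1,38,0,0,0,0,0.1,1.8,38]'
```

```text
clock: 50.9
eef_pos: [0.5923, -0.1011, 0.2848]
ee_rot: [[1.0, 0.002, -0.004], [0.002, -1.0, 0.0], [-0.004, -0.0, -1.0]]
wrist_force: [0.9, 0.1, -1.6]
opening: 0.0422
finger_force: 61.1
clock: 51.4
eef_pos: [0.5402, -0.3288, 0.2851]
ee_rot: [[1.0, 0.001, -0.004], [0.001, -1.0, 0.001], [-0.004, -0.001, -1.0]]
wrist_force: [1.4, 0.2, -0.2]
opening: 0.0424
finger_force: 61.0
clock: 51.9
eef_pos: [0.5438, -0.3283, 0.2172]
ee_rot: [[1.0, 0.005, 0.004], [0.005, -1.0, -0.0], [0.004, 0.0, -1.0]]
wrist_force: [-0.9, -0.2, 11.1]
opening: 0.0425
finger_force: 62.7
```

```bash
python3 -m jog '[0,0,0,0,0,0.4,38,0,0,0,0,0,0.8,38,0,0,0,0,0,1.2,38,0,0,0,0,0,1.45,38,0,0,0,0,0,1.45,38]'
python3 -m jog '[0,0,0,0,0,0,60,0,0,0,0,0,0,62,0,0,0,0,0,0,62,0,0,0,0,0,0,62,0,0,0,0,0,0,62]'
python3 -m jog '[0,0,0,0,0,-0.5,62,0,0,0,0,0,-1.2,62,0,0,0,0,0,-2.2,62,0,0,0,0,0,-3.2,62,0,0,0,0,0,-3.2,62]'
python3 -m jog '[0,0,0,0,-1.2,0,70,0,0,0,0,-2.4,0,70,0,0,0,0,-3.6,0,70,0,0,0,0,-4.8,0,70,0,0,0,0,-6,0,70]'
python3 -m jog '[0,0,0,0,0,0,70,0,0,0,0,0,0,70,0,0,0,0,0,0,70,0,0,0,0,0,0,70,0,0,0,0,0,0,70]'
python3 -m jog '[0,0,0,0,0,0,70,0,0,0,0,0,0,70,0,0,0,0,0,0,70,0,0,0,0,0,0,70,0,0,0,0,0,0,70]'
python3 - <<'E'
from h import *
o=monitor.get_obs();print(o["eef_pos"],o["qpos"])
t=cam("top"); s=cam("side"); print(table(t))
H,S,V=hsv(s); print([(cv2.boundingRect(c),cv2.contourArea(c)) for c in blobs((H>5)&(H<18)&(S>200)&(V>150),300)])
cv2.imwrite("pics/end.png",np.hstack([cv2.resize(t["img"],(400,300)),cv2.resize(s["img"][100:400,150:550],(400,300))])[:,:,::-1])
E
```

```text
clock: 52.4
eef_pos: [0.5422, -0.3291, 0.1553]
ee_rot: [[1.0, 0.004, -0.001], [0.004, -1.0, 0.003], [-0.001, -0.003, -1.0]]
wrist_force: [2.5, 0.9, -0.2]
opening: 0.0424
finger_force: 61.7
clock: 52.9
eef_pos: [0.5424, -0.3314, 0.1577]
ee_rot: [[1.0, 0.0, 0.001], [0.0, -1.0, -0.0], [0.001, 0.0, -1.0]]
wrist_force: [0.6, 0.0, 2.7]
opening: 0.0622
finger_force: 1.2
clock: 53.4
eef_pos: [0.5445, -0.332, 0.2912]
ee_rot: [[1.0, -0.001, 0.01], [-0.001, -1.0, -0.004], [0.01, 0.004, -1.0]]
wrist_force: [0.4, 0.3, 0.3]
opening: 0.062
finger_force: 0.0
clock: 53.9
eef_pos: [0.5411, -0.0905, 0.2839]
ee_rot: [[1.0, -0.001, -0.001], [-0.001, -1.0, -0.001], [-0.001, 0.001, -1.0]]
wrist_force: [0.5, 0.5, 0.5]
opening: 0.0699
finger_force: 0.0
clock: 54.4
eef_pos: [0.5419, -0.0934, 0.2844]
ee_rot: [[1.0, -0.003, -0.001], [-0.003, -1.0, 0.0], [-0.001, -0.0, -1.0]]
wrist_force: [-0.8, 0.6, -1.3]
opening: 0.0701
finger_force: 0.0
clock: 54.9
eef_pos: [0.542, -0.0915, 0.2849]
ee_rot: [[1.0, 0.0, 0.0], [0.0, -1.0, -0.0], [0.0, 0.0, -1.0]]
wrist_force: [0.5, -0.8, 0.3]
opening: 0.0702
finger_force: 0.0
[ 0.54196306 -0.09153748  0.28492685] [ 0.83242387  0.46613119 -1.04073744  1.39943931  0.39935796  1.49911998
 -1.75832389]
[('white', [541.0, 118.9, 264.9], [247.0, 275.0])]
[((262, 284, 61, 53), 2753.0)]
```

View pics/end.png

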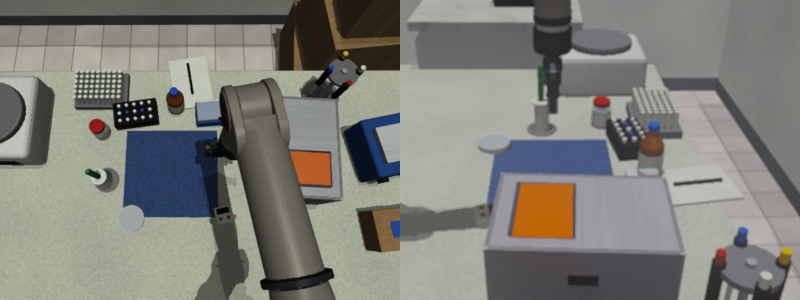

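The mat is empty, the flap shut, the brush hangs in its stand (top (95,175)), and the bystanders are where they were.

```bash
python3 -c "from bench import r; print(r.finish_job())"
```

```text
the job is handed in; nothing more can be done
None
```

The job is handed in: all three beakers were scrubbed in order (white, yellow, red), the brush is back in its stand, and the three beakers and both pots are in the bin with the flap shut, after about 55 s on the robot's clock; no verdict came back on hand-in.

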